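# Hang a parts bin on the slatted board

## Robot

A 7-joint arm with a two-finger parallel gripper is mounted at the origin on the work surface. World frame = base frame: x ahead of the robot, y to its left, z up, the work surface at z = 0. Lengths are in m, angles in rad, forces in N, time in s.
With the tool pointing down it reaches from about 0.425 to 0.875 m from the base axis. Payload 4.7 kg.
Tool frame: the origin (TCP) lies on the centre line of the jaws, within the pads' length; the fingertips stand 8 mm ahead of it and the grasp point (between the pads) lies 11 mm behind it; z points along the fingers, y is the direction in which the jaws open and shut (so a half turn about z gives the same grasp; the last joint's range is limited). The gripper opens to 87 mm and grips with 3 to 60 N. Pads are 19 mm wide; open, the fingers measure 117 mm over their backs; the gripper's body (75 mm by 190 mm) begins 51 mm behind the grasp point.
Start: joints at [-1.205, 0.321, -0.07, 1.45, 0.023, 1.371, -0.057], TCP at [0.224, 0.61, 0.231] pointing down, gripper open.
Joint ranges: [-2.86, 2.86], [-0.3, 2.09], [-1.38, 1.24], [0.06, 2.45], [-1.56, 4.7], [0.09, 2.05], [-2.69, 2.69]. Speed limits (rad/s): [2.57, 2.57, 3.14, 3.14, 3.14, 3.14, 3.14].

## Interface

Orientations are given as a rotation vector (axis times angle).
In Python, from bench import ctrl, cams, workorder gives the robot as it stands. The module is installed in compiled form; this text tells all that it offers.
- The arm moves only by the tool carry_out, never from a script. Its argument "rows" is a list of rows, each an object with "offset": the shift along the tool's x, y, z in m, a list of three; "rot": the turn, a rotation vector about the tool's x, y, z in degrees, a list of three; "gripper": the opening, from 0 (shut) to 1 (fully open). In form: [{"offset": [dx, dy, dz], "rot": [rx, ry, rz], "gripper": gripper}, ...]. A call has 1 to 10 rows; each row shifts and turns the commanded pose from where the row before left it, along the tool's axes as they then stand; what a row does not reach is not made up. A row lasts 1/8 s, in which the tool goes at most 62.5 mm and 10.7 degrees, less where a joint would pass 70% of its speed; a pose out of reach is approached as far as the arm can. A call is refused whole if a number of a shift passes 0.0625 or a number of a turn 10.7, either way. A call with a gripper value outside its range is refused whole. The fingers move at their own pace and stop on an object; "grip_force" is the grip in N (left out, the last holds). Time passes only in rows, so rows that do not move let the fingers close. It gives the time, the measured TCP pose, the force and the opening at its end, in the units of the state.
- ctrl.get_state(): the state, without advancing time (a new reading comes with each control period).
- cams.get_image(name): name is "scene" or "top"; returns a dict with "img" (480x640x3 uint8, red, green, blue), "vfov" (degrees; the focal length in pixels is half the picture's height over the tangent of half this angle, whatever the lens; pixels are square), "cx", "cy" (the principal point, pixels), "k1" (the pictures are not rectified: a ray, as slopes to the right and down, at radius r is drawn at 1 + k1 r^2 times it, then the intrinsics apply), "R" (3x3) and "t" (3): a world point X has camera coordinates R X + t. Camera axes: x right, y down, z forward; pixel columns grow to the right and rows downward; lengths in m; the calibration is good to about 2 mm. A picture is of the moment at which its call begins. There is no depth.
- workorder.close_job(): hands the job in, once; it reports no verdict.
The state is a dict: "time": time; "joint_positions": joint angles; "qd": joint speeds; "joint_torque": joint torques, N m; "position": TCP position; "tool_rot": TCP orientation; "ft_force": force on the tool from outside, world axes, zero at the start; "torque": the same for the moment, N m; "grip_width": opening from 0.0 (shut) to 1.0 (fully open).
Only numpy, scipy, OpenCV 4.12 (cv2) and the standard library are available. Lean on these libraries where they do the work, as an engineer would, in place of code of your own. Each camera call takes 0.05 s, during which the arm holds its last target.

## Task

Hang the loose parts bin that has a lip on its back in the middle of the upper groove of the slatted board: tilt its front end up, slip the lip into the groove, and turn the front down so that the lip goes up behind the slat and the back lies flat against the board. While holding it level there, press it down for a moment with about 12 N so that it is fully home, then let go. Never force it against the board (contact forces adding up to 45 N are too much), and leave the other things on the bench where they are.

Things in the scene. Friction and masses are not known exactly. Their poses are not given: they have to be found in the camera images.
- bin: The bin to hang: blue open plastic bin, 120 (x) x 58 (y) x 58 (z) mm, 3 mm walls, 0.14 to 0.28 kg with the bolts fixed in it, standing loose on the bench. Origin: centre of its underside; x to its back, z up. From the back face (x = 60) a level tongue, 40 mm wide and 5 mm thick, sticks out 11.5 mm, ending in an upturned lip. Grasp it across the 58 mm width near mid-length.
- bin_seat (a point): Inner corner where the tongue's underside meets the bin's back face, mid-width: (60, 0, 50) mm in the bin's frame, axes as the bin. With the bin home it sits on the front edge of the groove's floor.
- bin_lip (a point): Middle of the top edge of the bin's upturned lip: (69.5, 0, 74) mm in the bin's frame. The lip is 4 mm thick (x = 67.5 to 71.5) and rises 24 mm above the tongue's underside; with the bin home it stands up behind the slat above the groove.
- stand: Fixed steel stand holding an upright white slatted board, 304 mm wide, between two posts. Origin: on the bench under the middle of the board's front face; x into the board, y along it, z up. The hung bin's x is parallel to this x. Two level grooves run the whole width. The lower, 98 mm below the upper, already holds two such bins (fixed, 82 mm either side of the middle).
- groove (a point): Nominal middle of the upper groove's floor, at the front face, 176 mm above the bench; axes as the stand. The board is clamped up to 12 mm higher or lower, not shown by any pose: look or feel (in/out is exact, it stays put). Mouth 18 mm high, slats 5 mm thick, cavity behind them open up and down, 25 mm deep; board's top 46 mm above the floor of the groove.
- plain_bin: A loose look-alike of the bin, same size, without tongue and lip; not to be moved. Origin: centre of its underside.
- tray: Black steel tray of bolts, 150 x 100 x 45 mm, loose; not to be moved. Origin: centre of its underside.
- can: Plain steel can, 60 mm across, 85 mm high, loose; not to be moved. Origin: centre of its underside.
There are look-alikes about, which are no part of the job. Leave any orange or pink look-alike of the bin alone.

How it is judged:
By the outcome, as a careful person would: the job done as asked, in the order asked, and still so for the second after the job is handed in, with the robot touching nothing.
It also fails if it takes over 67 s, if anything falls off the work surface, if the arm or the gripper's body presses on something with over 40 N, if the wrist force passes 120 N, or if a joint passes its speed limit or range.

## Working session

There is one attempt and no reset: what is moved stays moved. The work goes in short steps, Python scripts to look and compute and a tool call to move; the robot and the scene stay as the last step left them, time stands still between calls to the robot, and variables do not carry over. Pictures are saved under pics/ and viewed, and the job is handed in when it is done.

Besides the shell and the picture viewer there is one more tool, called after ">>>" in YAML: its name, and indented under it one key for each argument. carry_out: Moves the arm, as the interface text tells. Its arguments: {"type":"object","properties":{"rows":{"type":"array"},"grip_force":{"type":"number"}},"required":["rows"]}

```bash
mkdir -p pics
cat > h.py <<'E'
import numpy as np, cv2
from bench import ctrl, cams, workorder
def grab(n,fn=None):
    c=cams.get_image(n); 
    if fn: cv2.imwrite('pics/'+fn,cv2.cvtColor(c['img'],cv2.COLOR_RGB2BGR))
    return c
def f_(c): return 240/np.tan(np.radians(c['vfov'])/2)
def ray(c,u,v):
    f=f_(c); d=np.array([(u-c['cx'])/f,(v-c['cy'])/f]); s=d.copy()
    for _ in range(30): s=d/(1+c['k1']*(s@s))
    R=np.array(c['R']);t=np.array(c['t'])
    w=R.T@np.array([s[0],s[1],1]); return -R.T@t,w
def onz(c,u,v,z):
    o,w=ray(c,u,v); return o+w*(z-o[2])/w[2]
def proj(c,X):
    p=np.array(c['R'])@np.array(X,float)+np.array(c['t']); s=p[:2]/p[2]; s=s*(1+c['k1']*(s@s)); return s*f_(c)+np.array([c['cx'],c['cy']])
def two(c1,p1,c2,p2):
    o1,w1=ray(c1,*p1);o2,w2=ray(c2,*p2)
    w1/=np.linalg.norm(w1);w2/=np.linalg.norm(w2)
    s=np.linalg.lstsq(np.c_[w1,-w2],o2-o1,rcond=None)[0]
    a=o1+s[0]*w1;b=o2+s[1]*w2
    return (a+b)/2,np.linalg.norm(a-b)
E
python3 - <<'E'
from h import *
for n in('scene','top'):
    c=grab(n,n+'0.png'); print(n,c['vfov'],c['cx'],c['cy'],c['k1'],np.round(-np.array(c['R']).T@c['t'],3),np.round(c['R'],3).tolist())
print(ctrl.get_state())
E
```

```text
scene 57.18884867815926 317.84936371775797 233.40325876067226 -0.09088321911819816 [0.999 0.451 0.597] [[-0.773, 0.634, -0.012], [0.398, 0.471, -0.787], [-0.494, -0.613, -0.616]]
top 43.31943060559702 316.2364177139671 234.81776015235522 -0.06093336689446864 [ 0.459 -0.035  1.121] [[0.006, -1.0, 0.006], [-0.985, -0.007, -0.171], [0.171, -0.005, -0.985]]
{'time': 0.1, 'joint_positions': array([-1.2048934 ,  0.32174579, -0.07008803,  1.45152388,  0.0226389 ,
        1.37078838, -0.05689087]), 'qd': array([-0.00029773, -0.00092768, -0.00148959, -0.00286403, -0.00060256,
       -0.00190601,  0.00115649]), 'joint_torque': array([-2.30224322e-05, -4.92572093e+01, -4.05689087e-01, -3.13399744e+01,
       -6.40925090e-02,  3.94303480e-02,  7.14281327e-05]), 'position': array([0.2238794 , 0.60973341, 0.22958752]), 'tool_rot': array([-5.49662990e-01, -3.09296312e+00,  2.62395863e-03]), 'ft_force': array([-0.26820242, -0.27369822, -0.38975516]), 'torque': array([-0.03335593,  0.01099462,  0.02780094]), 'grip_width': 1.0001264526806903}
```

View pics/scene0.png

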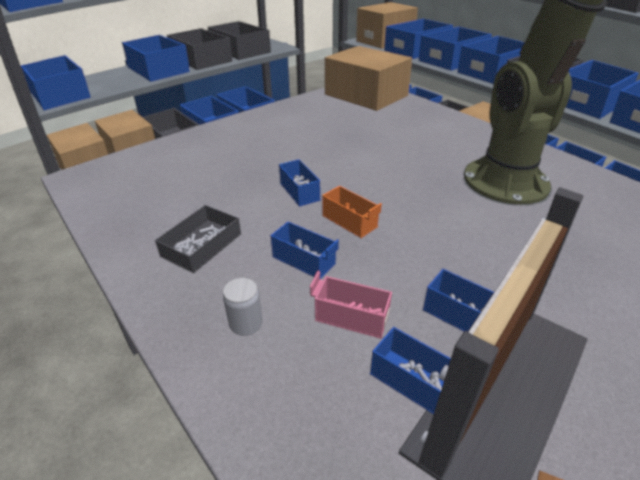

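View pics/top0.png

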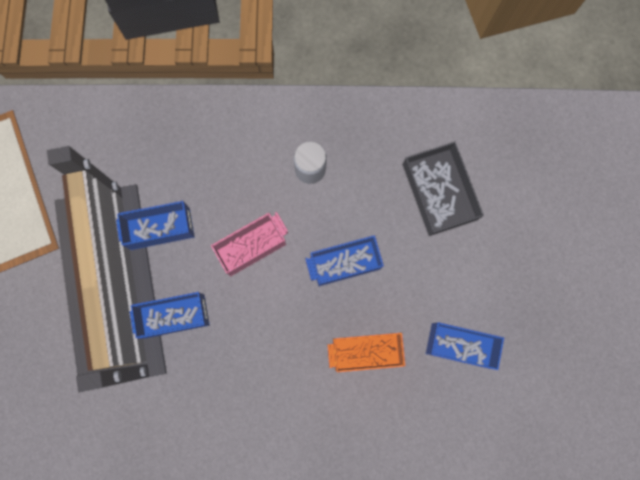

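Run:
```python
import cv2
t=cv2.imread('pics/top0.png');s=cv2.imread('pics/scene0.png')
cv2.imwrite('pics/c1.png',cv2.resize(t[215:385,290:520],None,fx=3.4,fy=3.4,interpolation=cv2.INTER_CUBIC))
cv2.imwrite('pics/c2.png',cv2.resize(s[150:290,260:400],None,fx=4.2,fy=4.2,interpolation=cv2.INTER_CUBIC))
cv2.imwrite('pics/c3.png',cv2.resize(t[140:395,40:220],None,fx=2.3,fy=2.3,interpolation=cv2.INTER_CUBIC))
cv2.imwrite('pics/c4.png',cv2.resize(s[180:480,360:600],None,fx=2,fy=2,interpolation=cv2.INTER_CUBIC))
```

```text
(no output)
```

View pics/c1.png

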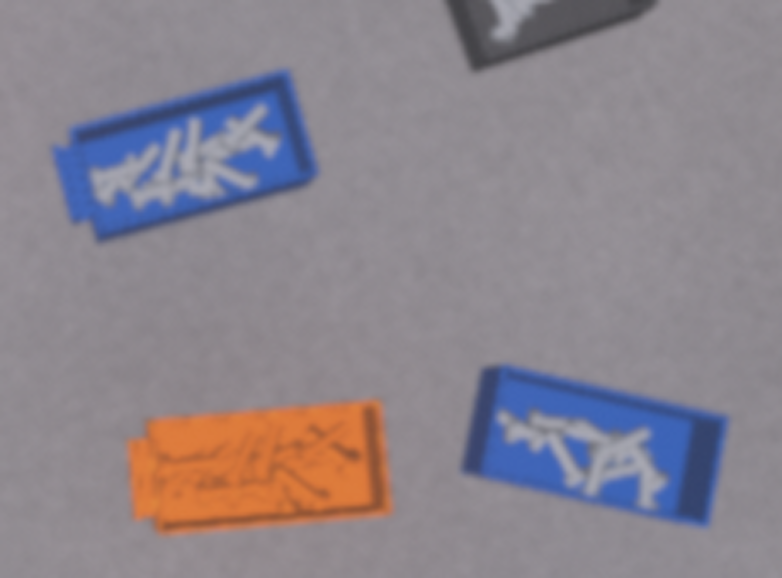

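View pics/c2.png

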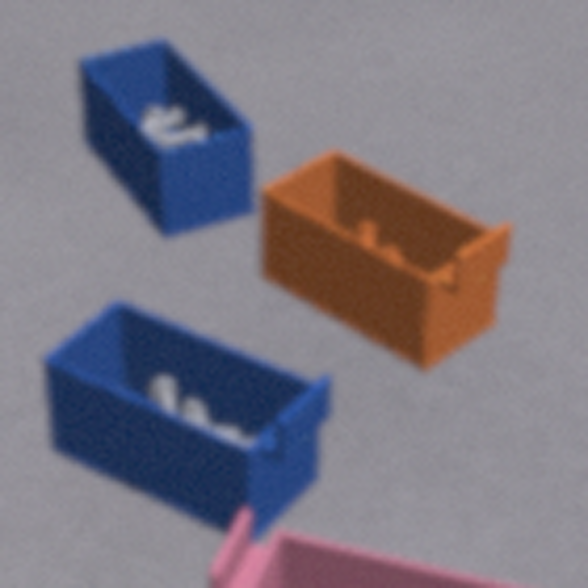

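View pics/c3.png

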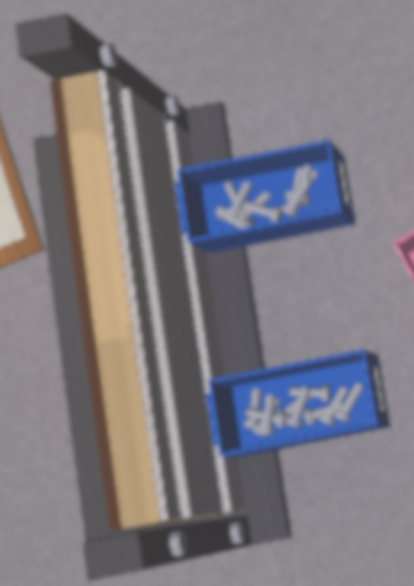

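View pics/c4.png

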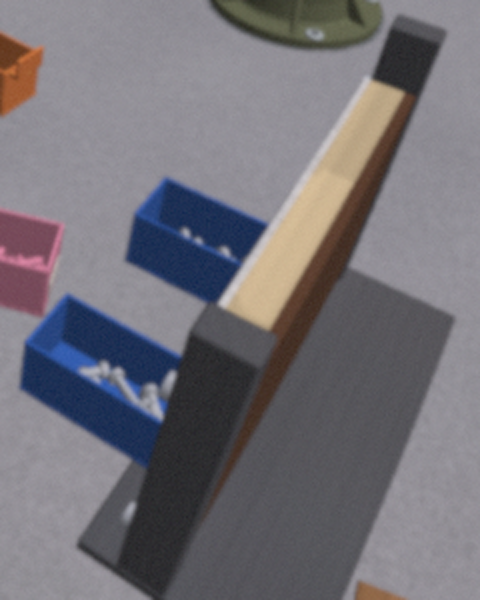

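Run:
```python
from h import *
t=cv2.imread('pics/top0.png').astype(int);s=cv2.imread('pics/scene0.png').astype(int)
for r in (200,260,330): print(r,[tuple(t[r,c]) [1] for c in range(70,160)])
print('b',[tuple(map(int,t[260,c])) for c in range(78,110)])
for r in (250,290,310): print(r,470,[tuple(map(int,s[r,c])) for c in range(475,535,1)])
```

```text
200 [np.int64(143), np.int64(162), np.int64(169), np.int64(171), np.int64(171), np.int64(173), np.int64(172), np.int64(172), np.int64(172), np.int64(171), np.int64(172), np.int64(173), np.int64(172), np.int64(170), np.int64(166), np.int64(166), np.int64(171), np.int64(176), np.int64(169), np.int64(141), np.int64(105), np.int64(84), np.int64(80), np.int64(87), np.int64(108), np.int64(143), np.int64(170), np.int64(174), np.int64(157), np.int64(124), np.int64(94), np.int64(81), np.int64(81), np.int64(80), np.int64(79), np.int64(79), np.int64(78), np.int64(79), np.int64(78), np.int64(79), np.int64(79), np.int64(89), np.int64(118), np.int64(153), np.int64(172), np.int64(166), np.int64(133), np.int64(97), np.int64(81), np.int64(79), np.int64(78), np.int64(80), np.int64(83), np.int64(86), np.int64(88), np.int64(88), np.int64(88), np.int64(89), np.int64(89), np.int64(88), np.int64(89), np.int64(88), np.int64(87), np.int64(87), np.int64(87), np.int64(86), np.int64(86), np.int64(81), np.int64(78), np.int64(91), np.int64(117), np.int64(134), np.int64(139), np.int64(141), np.int64(140), np.int64
[... 5620 characters left out ...]
185, 210), (147, 182, 208), (149, 185, 209), (151, 185, 211), (152, 187, 211), (152, 187, 210), (149, 185, 210), (148, 183, 208), (146, 182, 205), (146, 180, 203), (147, 182, 206), (145, 180, 205), (149, 185, 207), (148, 183, 206), (147, 184, 206), (147, 183, 207), (148, 184, 207), (148, 184, 208), (148, 184, 209), (147, 183, 206), (147, 183, 204), (144, 180, 201), (142, 174, 198), (134, 166, 191), (117, 145, 169), (83, 107, 131), (54, 72, 99), (51, 67, 96), (47, 62, 92), (53, 68, 95), (48, 64, 91), (47, 64, 91), (42, 57, 85), (43, 56, 80), (39, 49, 71), (33, 43, 64), (36, 49, 66), (37, 47, 68), (37, 49, 70), (36, 46, 67), (41, 51, 71), (36, 47, 66), (41, 50, 64), (57, 56, 65), (81, 78, 80)]
```

```bash
cat > board.py <<'E'
from h import *
ct=cams.get_image('top');cs=cams.get_image('scene')
t=ct['img'][...,1].astype(float);s=cs['img'][...,1].astype(float)
def fall(row,c0,c1):   # first falling crossing
    seg=row[c0:c1];i=int(np.argmax(seg)); j=i+int(np.argmin(seg[i:i+6])); h=(seg[i]+seg[j])/2
    for k in range(i,j):
        if seg[k]>=h>seg[k+1]: return c0+k+(seg[k]-h)/(seg[k]-seg[k+1])
A=[];B=[]
for r in range(190,350,4):
    a0=97.4+(r-260)*(107.6-89.2)/(130)
    A.append((fall(t[r],int(a0)-3,int(a0)+7),r))
    b0=107.4+(r-260)*(117.6-99)/(130)
    B.append((fall(t[r],int(b0)-4,int(b0)+7),r))
A=np.array(A,float);B=np.array(B,float)
def plane(c,P):
    W=np.array([ray(c,*p)[1] for p in P]); W/=np.linalg.norm(W,axis=1)[:,None]
    u,sv,v=np.linalg.svd(W); 
    res=W@v[2]; k=abs(res-np.median(res))<.002
    u,sv,v=np.linalg.svd(W[k]); print('fit rms',np.sqrt(np.mean((W[k]@v[2])**2)),k.sum(),len(k)); return ray(c,*P[0])[0],v[2]
oA,nA=plane(ct,A);oB,nB=plane(ct,B)
S=[]
for r in list(range(240,262,2))+list(range(296,324,2)):
    c0=int(522.3-(r-250)*.663); seg=s[r,c0-7:c0+7]; 
    i=int(np.argmax(seg));j=max(i-5,0); h=(seg[i]+seg[j:i].min())/2
    for k in range(j,i):
        if seg[k]<h<=seg[k+1]: S.append((c0-7+k+(h-seg[k])/(seg[k+1]-seg[k]),r))
S=np.array(S)
oS,nS=plane(cs,S)
d=np.cross(nA,nS);d/=np.linalg.norm(d)
p=np.linalg.lstsq(np.array([nA,nS]),np.array([nA@oA,nS@oS]),rcond=None)[0]
def atx(x): return p+d*(x-p[0])/d[0]
print('top edge dir',d,'pts',atx(.4),atx(.55))
E
python3 board.py
```

```text
fit rms 0.00021476374864758875 40 40
fit rms 6.0592840236310276e-05 40 40
fit rms 0.0003677272352157874 25 25
top edge dir [-0.97919802 -0.20289201 -0.00246183] pts [0.4        0.25648479 0.21561414] [0.55       0.28756513 0.21599126]
```

```bash
cat > m2.py <<'E'
from board import *
d=d*np.sign(d[0]); e=np.array([-d[1],d[0],0]);e/=np.linalg.norm(e)
print('angle',np.degrees(np.arctan2(e[1],e[0])))
def onplane(u,v,P0,n):
    o,w=ray(ct,u,v); return o+w*(n@(P0-o))/(n@w)
P0=atx(.475)
zB=np.array([onplane(u,v,P0,e)[2] for u,v in B]);print('groove z direct',zB[::6],np.median(zB))
img=cv2.cvtColor(ct['img'],cv2.COLOR_RGB2HSV)
m=cv2.inRange(img,(105,130,40),(125,255,255))
m=cv2.morphologyEx(m,cv2.MORPH_CLOSE,np.ones((9,9)))
cn,_=cv2.findContours(m,cv2.RETR_EXTERNAL,cv2.CHAIN_APPROX_NONE)
for c in cn:
    if cv2.contourArea(c)<800: continue
    r=cv2.minAreaRect(c); bx=cv2.boxPoints(r); print(r,bx.round(1).tolist())
E
python3 m2.py
python3 - <<'E'
import cv2
t=cv2.imread('pics/top0.png')
cv2.imwrite('pics/d1.png',cv2.resize(t[130:260,40:170],None,fx=4.5,fy=4.5,interpolation=cv2.INTER_CUBIC))
cv2.imwrite('pics/d2.png',cv2.resize(t[275:400,60:220],None,fx=4.5,fy=4.5,interpolation=cv2.INTER_CUBIC))
cv2.imwrite('pics/d3.png',cv2.resize(t[225:300,295:395],None,fx=8,fy=8,interpolation=cv2.INTER_CUBIC))
E
```

```text
fit rms 0.00021448180288547152 40 40
fit rms 6.161051123776359e-05 40 40
fit rms 0.0002624141109783259 25 25
top edge dir [0.97926413 0.20255963 0.00336908] pts [0.4        0.25652187 0.21552842] [0.55       0.28754919 0.21604448]
angle 101.68674673263118
groove z direct [0.16846221 0.16889067 0.16852717 0.16885109 0.16840507 0.1684514
 0.16798849] 0.16854327428652466
((466.5245666503906, 345.7704772949219), (69.51343536376953, 32.06550598144531), 13.240518569946289) [[429.0, 353.3999938964844], [436.3999938964844, 322.20001220703125], [504.0, 338.1000061035156], [496.70001220703125, 369.29998779296875]]
((166.44232177734375, 315.2115173339844), (34.32032012939453, 72.17072296142578), 78.69007110595703) [[127.69999694824219, 305.5], [198.5, 291.29998779296875], [205.1999969482422, 325.0], [134.39999389648438, 339.1000061035156]]
((343.6423034667969, 260.6884460449219), (32.18802261352539, 72.09415435791016), 74.74488067626953) [[304.6000061035156, 254.60000610351562], [374.20001220703125, 235.6999969482422], [382.70001220703125, 266.70001220703125], [313.1000061035156, 285.70001220703125]]
((152.1923065185547, 224.9615478515625), (36.477596282958984, 70.20956420898438), 78.69007110595703) [[114.19999694824219, 214.0], [183.0, 200.1999969482422], [190.1999969482422, 236.0], [121.30000305175781, 249.6999969482422]]
```

View pics/d1.png

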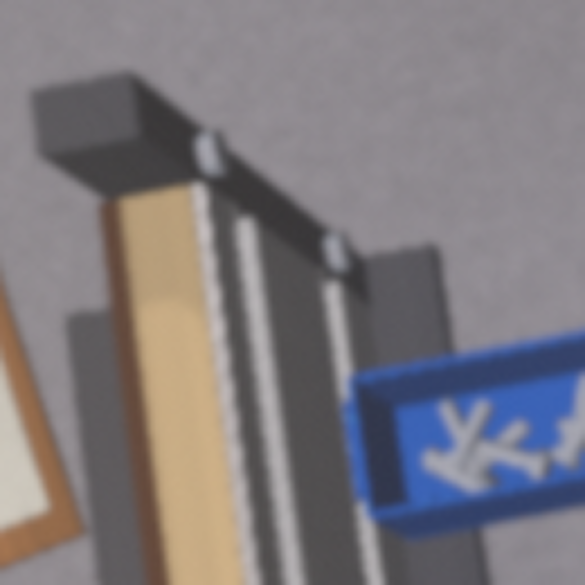

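View pics/d2.png

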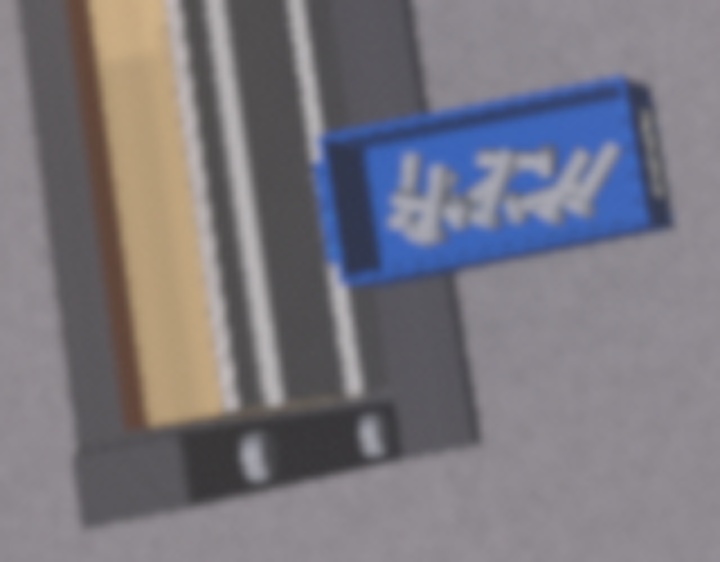

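View pics/d3.png

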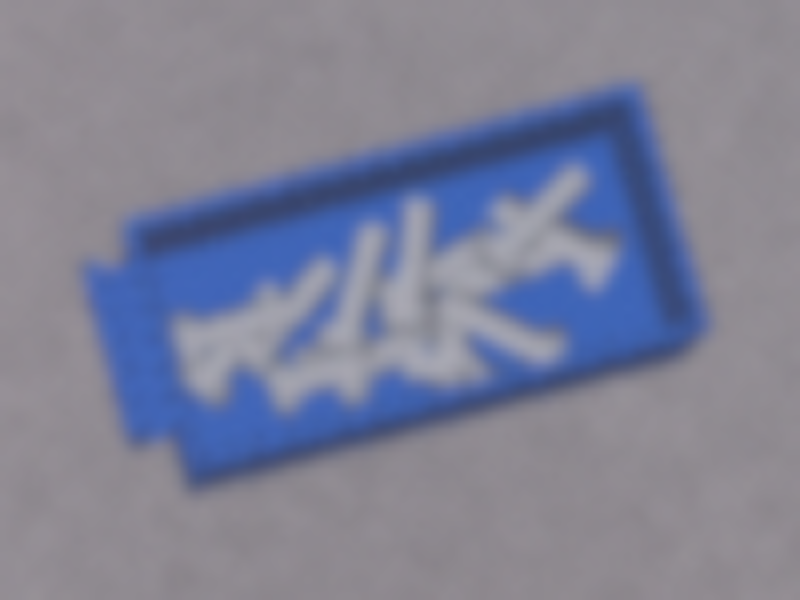

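```bash
cat >> m2.py <<'E'
def P(u,v,z): return onz(ct,u,v,z)
O=lambda x,y,ox,oy,k:(ox+x/k-.5+.5/k,oy+y/k-.5+.5/k)
print('--bin rim z .058')
q=[P(*O(x,y,295,225,8),.058) for x,y in((127,216),(640,80),(710,330),(190,490))]
for a in q: print(a.round(4))
print([round(np.linalg.norm(q[i]-q[(i+1)%4]),4) for i in range(4)])
v=(q[0]+q[3]-q[1]-q[2])/2; print('bin ang',np.degrees(np.arctan2(v[1],v[0])),'ctr',sum(q)/4)
l=[P(*O(x,y,295,225,8),.074) for x,y in((82,262),(132,444))]; print('lip',l,np.linalg.norm(l[0]-l[1]))
print('--board ends top, z .2158')
a=P(*O(203,183,40,130,4.5),.2155);b=P(*O(237,408,60,275,4.5),.2155);print(a,b,np.linalg.norm(a-b),(a+b)/2)
a=P(*O(258,215,40,130,4.5),.1695);b=P(*O(283,403,60,275,4.5),.1695);print('groove',a,b,np.linalg.norm(a-b),(a+b)/2)
a=P(*O(343,280,40,130,4.5),.0715);b=P(*O(362,393,60,275,4.5),.0715);print('lower',a,b,np.linalg.norm(a-b),(a+b)/2)
print('--hung bins z .0795: back corners')
for L in (((352,382),(378,523)),):
    for x,y in L: print(P(*O(x,y,40,130,4.5),.0795).round(4))
for x,y in((325,135),(345,286)): print(P(*O(x,y,60,275,4.5),.0795).round(4))
E
python3 m2.py | tail -22
```

```text
0.16780561] 0.16854249668757587
((466.55242919921875, 345.77703857421875), (69.4561767578125, 32.06550598144531), 13.240520477294922) [[429.1000061035156, 353.3999938964844], [436.3999938964844, 322.20001220703125], [504.0, 338.1000061035156], [496.70001220703125, 369.29998779296875]]
((166.53848266601562, 315.1922912597656), (34.32032012939453, 71.974609375), 78.69007110595703) [[127.9000015258789, 305.3999938964844], [198.5, 291.29998779296875], [205.1999969482422, 325.0], [134.60000610351562, 339.1000061035156]]
((343.5999450683594, 260.6999816894531), (32.18802261352539, 72.00645446777344), 74.74488067626953) [[304.6000061035156, 254.60000610351562], [374.1000061035156, 235.6999969482422], [382.6000061035156, 266.79998779296875], [313.1000061035156, 285.70001220703125]]
((152.0852508544922, 225.4139862060547), (36.77779006958008, 69.81021118164062), 80.27242279052734) [[114.5999984741211, 213.1999969482422], [183.39999389648438, 201.39999389648438], [189.60000610351562, 237.60000610351562], [120.80000305175781, 249.39999389648438]]
--bin rim z .058
[ 0.6131 -0.0298  0.058 ]
[ 0.6
[... 179 characters left out ...]
9 ctr [ 0.599644   -0.09435546  0.058     ]
lip [array([ 0.60060615, -0.02013991,  0.074     ]), array([ 0.56082183, -0.03135824,  0.074     ])] 0.041335727796271274
--board ends top, z .2158
[0.71585886 0.32309388 0.2155    ] [0.41830088 0.2610713  0.2155    ] 0.3039532083584265 [0.56707987 0.29208259 0.2155    ]
groove [0.71691576 0.3200091  0.1695    ] [0.4181702 0.2601252 0.1695   ] 0.3046883502198677 [0.56754298 0.29006715 0.1695    ]
lower [0.71683322 0.32021402 0.0715    ] [0.41814069 0.26031492 0.0715    ] 0.30463934356972455 [0.56748695 0.29026447 0.0715    ]
--hung bins z .0795: back corners
[0.6737 0.3112 0.0795]
[0.6177 0.2975 0.0795]
[0.5154 0.2772 0.0795]
[0.4583 0.2665 0.0795]
```

```bash
cat > plan.py <<'E'
import numpy as np, heapq, sys
al=np.radians(float(sys.argv[1])); gx,gz=float(sys.argv[2]),float(sys.argv[3])
def dense(poly,step=1.0):
    out=[]
    for a,b in zip(poly,poly[1:]+poly[:1]):
        a=np.array(a,float);b=np.array(b,float);n=max(2,int(np.linalg.norm(b-a)/step))
        out+= [a+(b-a)*i/n for i in range(n)]
    return np.array(out)
binp=dense([(-60,0),(60,0),(60,50),(71.5,50),(71.5,74),(67.5,74),(67.5,55),(60,55),(60,58),(-60,58)])
a=np.array([-np.sin(al),np.cos(al)]);n=np.array([np.cos(al),np.sin(al)]);g=np.array([gx,gz])
body=dense([tuple(g+51*a-37.5*n),tuple(g+51*a+37.5*n),tuple(g+250*a+45*n),tuple(g+250*a-45*n)],4)
print('body corners bin frame',g+51*a-37.5*n,g+51*a+37.5*n)
R=[(0,5,18,46),(0,5,-80,0),(25,60,-170,46)]
def sd(P,r):
    cx,cz=(r[0]+r[1])/2,(r[2]+r[3])/2
    d=np.abs(P-[cx,cz])-[(r[1]-r[0])/2,(r[3]-r[2])/2]
    return np.hypot(*np.maximum(d,0).T)+np.minimum(d.max(1),0)
seat=np.array([60,50.])
th=np.arange(0,91,2.5); X=np.arange(-45,14,1.); Z=np.arange(-25,32,1.)
C=np.zeros((len(th),len(X),len(Z)))
for i,t in enumerate(np.radians(th)):
    M=np.array([[np.cos(t),np.sin(t)],[-np.sin(t),np.cos(t)]])
    A=(binp-seat)@M.T; B=(body-seat)@M.T
    A=A[A[:,0]>-60]
    for j,x in enumerate(X):
        for k,z in enumerate(Z):
            c=min(sd(A+[x,z],r).min() for r in R)
            if c>0: c=min(c,min(sd(B+[x,z],r).min() for r in R)/3)
            C[i,j,k]=c
np.save('C.npy',C)
# widest path
s=(int(np.argmin(abs(th-55))),0,int(np.argmin(abs(Z-0))))
best=None
for xe,ze in((-1,3),(-1,4),(-1,6)):
    e=(0,int(np.argmin(abs(X-xe))),int(np.argmin(abs(Z-ze))))
    D={e:(C[e])};pq=[(-C[e],e)];par={e:None};done=set()
    while pq:
        d,u=heapq.heappop(pq)
        if u in done: continue
        done.add(u)
        if u[1]==0: break
        for di in(-1,0,1):
            for dj in(-1,0,1):
                for dk in(-1,0,1):
                    v=(u[0]+di,u[1]+dj,u[2]+dk)
                    if not all(0<=v[q]<C.shape[q] for q in range(3)) or v in done: continue
                    w=min(-d,C[v])
                    if w>D.get(v,-9): D[v]=w;par[v]=u;heapq.heappush(pq,(-w,v))
    print('end',xe,ze,'bottleneck',-d, 'exit',th[u[0]],X[u[1]],Z[u[2]])
    # per-theta best
    path=[];w=u
    while w: path.append((th[w[0]],X[w[1]],Z[w[2]],round(C[w],1)));w=par[w]
    print(path[::3])
E
python3 plan.py 25 5 35
```

```text
body corners bin frame [-50.54007336  65.37351232] [17.43301067 97.06988195]
end -1 3 bottleneck 1.0 exit 0.0 -45.0 -25.0
[(np.float64(0.0), np.float64(-45.0), np.float64(-25.0), np.float64(29.2)), (np.float64(0.0), np.float64(-42.0), np.float64(-25.0), np.float64(28.2)), (np.float64(0.0), np.float64(-39.0), np.float64(-23.0), np.float64(27.2)), (np.float64(0.0), np.float64(-36.0), np.float64(-20.0), np.float64(24.5)), (np.float64(0.0), np.float64(-33.0), np.float64(-17.0), np.float64(21.5)), (np.float64(0.0), np.float64(-30.0), np.float64(-14.0), np.float64(18.5)), (np.float64(5.0), np.float64(-27.0), np.float64(-11.0), np.float64(14.4)), (np.float64(12.5), np.float64(-24.0), np.float64(-8.0), np.float64(9.1)), (np.float64(20.0), np.float64(-21.0), np.float64(-5.0), np.float64(4.8)), (np.float64(27.5), np.float64(-18.0), np.float64(-2.0), np.float64(2.2)), (np.float64(35.0), np.float64(-15.0), np.float64(1.0), np.float64(1.4)), (np.float64(37.5), np.float64(-13.0), np.float64(4.0), np.float64(1.3)), (np.float64(37.5), np.float64(-11.0), np.float64(7.0), np.float64(1.5)), (np.float64
[... 2460 characters left out ...]
float64(-18.0), np.float64(-2.0), np.float64(2.2)), (np.float64(35.0), np.float64(-15.0), np.float64(1.0), np.float64(1.4)), (np.float64(37.5), np.float64(-13.0), np.float64(4.0), np.float64(1.3)), (np.float64(37.5), np.float64(-11.0), np.float64(7.0), np.float64(1.5)), (np.float64(32.5), np.float64(-9.0), np.float64(8.0), np.float64(1.1)), (np.float64(25.0), np.float64(-7.0), np.float64(6.0), np.float64(1.1)), (np.float64(17.5), np.float64(-5.0), np.float64(5.0), np.float64(1.8)), (np.float64(10.0), np.float64(-4.0), np.float64(3.0), np.float64(1.3)), (np.float64(2.5), np.float64(-2.0), np.float64(2.0), np.float64(1.2)), (np.float64(0.0), np.float64(-1.0), np.float64(5.0), np.float64(1.0))]
```

```bash
sed -e 's/X=np.arange(-45,14,1.); Z=np.arange(-25,32,1.)/X=np.arange(-32,3,.5); Z=np.arange(-18,18,.5)/' -e '/^# widest/,$d' plan.py > plan2.py
cat >> plan2.py <<'E'
e=(0,int(np.argmin(abs(X+1))),int(np.argmin(abs(Z-3))))
D={e:0};pq=[(0,e)];par={e:None};done=set()
while pq:
    d,u=heapq.heappop(pq)
    if u in done: continue
    done.add(u)
    if u[1]==0: break
    for di in(-1,0,1):
        for dj in(-1,0,1):
            for dk in(-1,0,1):
                v=(u[0]+di,u[1]+dj,u[2]+dk)
                if not all(0<=v[q]<C.shape[q] for q in range(3)) or v in done or C[v]<.4: continue
                w=d+np.sqrt(di*di*2+dj*dj+dk*dk)/min(C[v],8)**3
                if w<D.get(v,1e9): D[v]=w;par[v]=u;heapq.heappush(pq,(w,v))
path=[];w=u
while w: path.append((th[w[0]],X[w[1]],Z[w[2]],round(C[w],1)));w=par[w]
for p in path[::2]+path[-1:]: print(*p)
E
python3 plan2.py 25 5 35; echo; python3 plan2.py 15 5 35 | sort -k4n | head -4
```

```text
body corners bin frame [-50.54007336  65.37351232] [17.43301067 97.06988195]
75.0 -32.0 14.5 7.3
75.0 -31.0 14.5 7.3
77.5 -30.0 14.5 6.8
77.5 -29.0 14.5 6.8
80.0 -28.0 14.5 6.5
80.0 -27.0 14.5 6.6
80.0 -26.0 14.5 6.7
80.0 -25.0 14.5 6.7
80.0 -24.0 14.5 6.7
80.0 -23.0 14.5 6.7
80.0 -22.0 14.5 6.6
80.0 -21.0 14.5 6.4
80.0 -20.0 15.0 6.2
80.0 -19.0 15.0 6.3
80.0 -18.0 15.0 6.4
80.0 -17.0 15.0 6.2
80.0 -16.0 15.0 6.1
77.5 -15.0 15.0 6.1
75.0 -14.0 14.5 6.0
70.0 -13.0 13.5 5.6
65.0 -12.5 12.5 5.1
60.0 -11.5 12.0 4.5
55.0 -10.5 11.5 3.9
50.0 -9.5 11.5 3.2
45.0 -8.5 11.0 2.9
40.0 -7.5 10.5 2.7
35.0 -6.5 9.5 2.7
30.0 -5.5 8.5 2.8
25.0 -4.5 8.0 3.0
20.0 -3.5 7.0 3.3
17.5 -2.5 6.0 3.5
12.5 -2.0 5.0 3.1
7.5 -2.0 4.0 2.4
2.5 -1.5 3.5 1.6
0.0 -1.0 3.0 1.0

body corners bin frame [-44.42198979  74.55650295] [28.02244719 93.96793133]
0.0 -1.0 3.0 1.0
0.0 -1.0 3.0 1.0
5.0 -1.5 3.5 1.8
```

```bash
cat > mv.py <<'E'
from h import *
from scipy.spatial.transform import Rotation as Ro, Slerp
AL=np.radians(25); G=np.array([.005,0,.038])
def frame(az): 
    a=np.radians(az); ex=np.array([np.cos(a),np.sin(a),0]); return np.c_[ex,np.cross([0,0,1],ex),[0,0,1]]
SA=101.55; S=np.array([.5675,.2903,.1692])
def tool_from_bin(Rb,ob,g=None,al=None):
    g=G if g is None else g; al=AL if al is None else al
    x=np.array([np.cos(al),0,np.sin(al)]);y=np.array([0,-1,0.]);z=np.array([np.sin(al),0,-np.cos(al)])
    return ob+Rb@(g+.011*z), Rb@np.c_[x,y,z]
def hung(th,X,Z,yy=0,g=None,al=None):
    Rb=frame(SA)@Ro.from_euler('y',th,degrees=True).as_matrix()
    seat=S+frame(SA)@np.array([X,yy,Z])/1000
    return tool_from_bin(Rb,seat-Rb@np.array([.06,0,.05]),g,al)
def cur():
    s=ctrl.get_state(); return np.array(s['position']),Ro.from_rotvec(s['tool_rot']).as_matrix()
def st():
    s=ctrl.get_state(); print('t',round(s['time'],2),'p',s['position'].round(4),'F',s['ft_force'].round(1),'M',s['torque'].round(2),'w',round(s['grip_width'],3),'q',s['joint_positions'].round(2))
def rows(way,start=None):
    """way: list of (p,R,n)"""
    p,R=start or cur(); R=Ro.from_matrix(R)
    for tp,tR,n in way:
        sl=Slerp([0,1],Ro.concatenate([R,Ro.from_matrix(tR)])); p0=p.copy()
        for i in range(1,n+1):
            g=p0+(tp-p0)*i/n; rg=sl(i/n)
            o=R.inv().apply(g-p).round(4); rv=np.degrees((R.inv()*rg).as_rotvec()).round(2)
            print('{"offset":%s,"rot":%s}'%(o.tolist(),rv.tolist()))
            p=p+R.apply(o); R=R*Ro.from_rotvec(np.radians(rv))
        print('--',p.round(4))
E
python3 - <<'E'
from mv import *
C=np.load('C.npy')
Rb=frame(105.5); p,R=tool_from_bin(Rb,np.array([.600,-.0945,0])); print(p)
p0,R0=cur()
up=p0+[0,0,.17]
rows([(up,R0,3),(p+[0,0,.20],R,17),(p+[0,0,.05],R,4)])
E
python3 - <<'E'
import numpy as np,subprocess
E
sed -i '/^e=(0/,$d' plan2.py
cat >> plan2.py <<'E'
for t in (50,55,60,65):
    i=int(np.argmin(abs(th-t)))
    for z in (10,11,12,13,14):
        k=int(np.argmin(abs(Z-z))); print(t,z,C[i,:,k][[0,10,20,30,34,38,40,42,44,46,48]].round(1))
print(X[[0,10,20,30,34,38,40,42,44,46,48]])
E
python3 plan2.py 25 5 38
```

```text
[ 0.59742147 -0.08520212  0.02803061]
{"offset":[-0.0, -0.0, -0.0567],"rot":[0.0, 0.0, 0.0]}
{"offset":[-0.0, -0.0, -0.0566],"rot":[0.0, 0.0, 0.0]}
{"offset":[-0.0, -0.0, -0.0567],"rot":[0.0, 0.0, 0.0]}
-- [0.224  0.6102 0.4004]
{"offset":[-0.0347, -0.0308, 0.0101],"rot":[-0.7, 1.36, 3.14]}
{"offset":[-0.0366, -0.029, 0.009],"rot":[-0.7, 1.36, 3.15]}
{"offset":[-0.0383, -0.0271, 0.0077],"rot":[-0.69, 1.35, 3.14]}
{"offset":[-0.0399, -0.0249, 0.0065],"rot":[-0.7, 1.36, 3.15]}
{"offset":[-0.0414, -0.0228, 0.0052],"rot":[-0.7, 1.36, 3.14]}
{"offset":[-0.0427, -0.0206, 0.0039],"rot":[-0.7, 1.36, 3.15]}
{"offset":[-0.0438, -0.0182, 0.0027],"rot":[-0.69, 1.36, 3.14]}
{"offset":[-0.0448, -0.0159, 0.0014],"rot":[-0.7, 1.36, 3.14]}
{"offset":[-0.0456, -0.0133, 0.0002],"rot":[-0.7, 1.36, 3.15]}
{"offset":[-0.0462, -0.0108, -0.001],"rot":[-0.7, 1.35, 3.14]}
{"offset":[-0.0468, -0.0083, -0.0023],"rot":[-0.69, 1.36, 3.15]}
{"offset":[-0.047, -0.0056, -0.0035],"rot":[-0.7, 1.36, 3.14]}
{"offset":[-0.0472, -0.003, -0.0046],"rot":[-0.7, 1.36, 3.15]}
{"offset":[-0.0472, -0.0004, -0.0058],"rot":[-0.7,
[... 1079 characters left out ...]
.5  0.2  1.3  1.9  2.4  3.   2.5  1.5]
55 14 [ 5.7  0.7 -2.5 -1.3 -0.2  0.5  1.   1.6  2.2  2.4  1.4]
60 10 [7.7 3.5 2.5 3.4 4.4 3.7 3.2 2.7 2.2 1.7 1.2]
60 11 [7.2 2.9 1.5 2.6 3.6 4.5 4.  3.5 3.  2.5 2.1]
60 12 [6.7 2.4 0.5 1.7 2.7 3.7 4.2 4.4 3.7 2.8 1.9]
60 13 [ 6.2  1.9 -0.5  0.9  1.8  2.8  3.3  3.8  3.2  2.3  1.5]
60 14 [ 5.8  1.5 -1.5 -0.   1.   2.   2.5  3.   3.1  2.1  1.1]
65 10 [8.1 5.1 4.7 4.8 3.9 3.1 2.7 2.2 1.8 1.4 0.9]
65 11 [8.  4.2 3.7 4.5 4.8 4.  3.5 3.1 2.7 2.3 1.9]
65 12 [7.5 3.4 2.7 3.7 4.5 4.9 4.5 4.  3.6 2.7 1.8]
65 13 [7.1 2.7 1.7 2.7 3.6 4.4 4.9 4.1 3.2 2.3 1.4]
65 14 [6.7 2.2 0.7 1.9 2.7 3.5 3.9 3.8 2.8 1.9 1. ]
[-32. -27. -22. -17. -15. -13. -12. -11. -10.  -9.  -8.]
```

>>> carry_out:
  rows:
    - {"offset": [0,0,-0.0567],"rot": [0,0,0],"gripper": 1}
    - {"offset": [0,0,-0.0566],"rot": [0,0,0],"gripper": 1}
    - {"offset": [0,0,-0.0567],"rot": [0,0,0],"gripper": 1}
    - {"offset": [-0.0347,-0.0308,0.0101],"rot": [-0.7,1.36,3.14],"gripper": 1}
    - {"offset": [-0.0366,-0.029,0.009],"rot": [-0.7,1.36,3.15],"gripper": 1}
    - {"offset": [-0.0383,-0.0271,0.0077],"rot": [-0.69,1.35,3.14],"gripper": 1}
    - {"offset": [-0.0399,-0.0249,0.0065],"rot": [-0.7,1.36,3.15],"gripper": 1}
    - {"offset": [-0.0414,-0.0228,0.0052],"rot": [-0.7,1.36,3.14],"gripper": 1}
    - {"offset": [-0.0427,-0.0206,0.0039],"rot": [-0.7,1.36,3.15],"gripper": 1}
    - {"offset": [-0.0438,-0.0182,0.0027],"rot": [-0.69,1.36,3.14],"gripper": 1}
  grip_force: 40

```text
time: 1.65
position: [0.3784, 0.3224, 0.3296]
tool_rot: [-1.079, -2.787, -0.171]
ft_force: [0.3, 0.1, 0.7]
grip_width: 0.999
```

>>> carry_out:
  rows:
    - {"offset": [-0.0448,-0.0159,0.0014],"rot": [-0.7,1.36,3.14],"gripper": 1}
    - {"offset": [-0.0456,-0.0133,0.0002],"rot": [-0.7,1.36,3.15],"gripper": 1}
    - {"offset": [-0.0462,-0.0108,-0.001],"rot": [-0.7,1.35,3.14],"gripper": 1}
    - {"offset": [-0.0468,-0.0083,-0.0023],"rot": [-0.69,1.36,3.15],"gripper": 1}
    - {"offset": [-0.047,-0.0056,-0.0035],"rot": [-0.7,1.36,3.14],"gripper": 1}
    - {"offset": [-0.0472,-0.003,-0.0046],"rot": [-0.7,1.36,3.15],"gripper": 1}
    - {"offset": [-0.0472,-0.0004,-0.0058],"rot": [-0.7,1.36,3.14],"gripper": 1}
    - {"offset": [-0.047,0.0023,-0.0069],"rot": [-0.7,1.36,3.14],"gripper": 1}
    - {"offset": [-0.0466,0.005,-0.008],"rot": [-0.69,1.35,3.15],"gripper": 1}
    - {"offset": [-0.046,0.0076,-0.0089],"rot": [-0.7,1.36,3.14],"gripper": 1}

```text
time: 2.9
position: [0.5983, -0.0861, 0.2278]
tool_rot: [-1.678, -2.204, -0.373]
ft_force: [-0.1, 0.4, 0.7]
grip_width: 0.995
```

Run:
```python
from mv import *
st()
Rb=frame(105.5); p,R=tool_from_bin(Rb,np.array([.600,-.0945,0]))
rows([(p+[0,0,.07],R,4)])
grab('top','top1.png');grab('scene','scene1.png')
```

```text
t 2.9 p [ 0.5983 -0.0861  0.2278] F [-0.1  0.4  0.7] M [-0.53 -0.15 -0.04] w 0.995 q [-0.18  0.46  0.68  1.44 -0.6   1.66  0.81]
{"offset":[-0.0135, -0.0002, 0.0295],"rot":[0.01, -0.01, -0.01]}
{"offset":[-0.0135, -0.0001, 0.0295],"rot":[0.01, -0.01, -0.01]}
{"offset":[-0.0134, -0.0002, 0.0295],"rot":[0.02, -0.02, -0.01]}
{"offset":[-0.0135, -0.0001, 0.0296],"rot":[0.01, -0.01, -0.01]}
-- [ 0.5975 -0.0852  0.098 ]
```

View pics/top1.png

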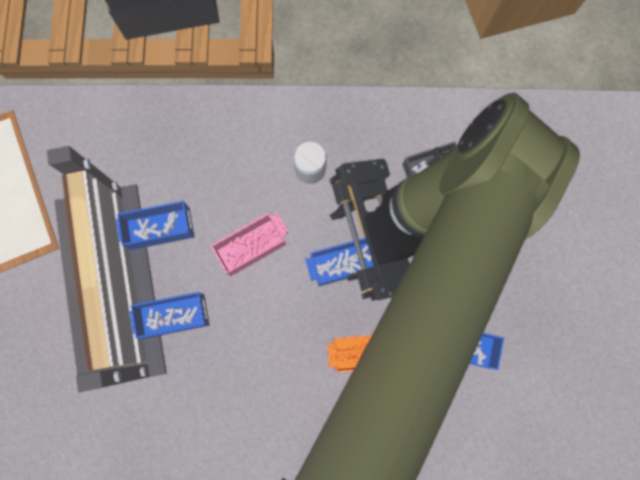

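View pics/scene1.png

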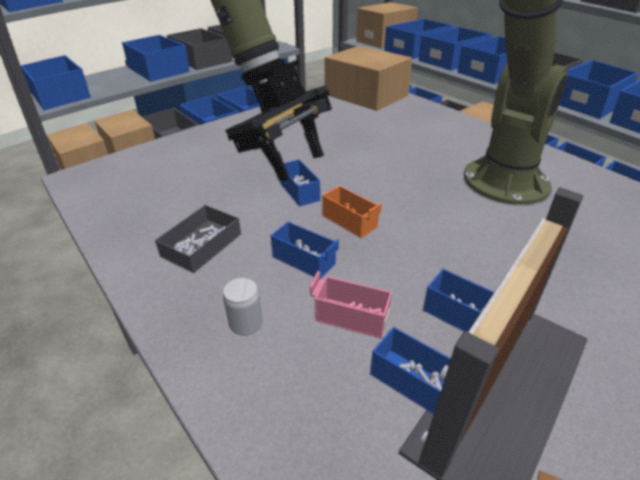

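>>> carry_out:
  rows:
    - {"offset": [-0.0135,-0.0002,0.0295],"rot": [0,0,0],"gripper": 1}
    - {"offset": [-0.0135,-0.0002,0.0295],"rot": [0,0,0],"gripper": 1}
    - {"offset": [-0.0135,-0.0001,0.0295],"rot": [0,0,0],"gripper": 1}
    - {"offset": [-0.0135,-0.0001,0.0295],"rot": [0,0,0],"gripper": 1}
    - {"offset": [0,0,0],"rot": [0,0,0],"gripper": 1}

```text
time: 3.62
position: [0.595, -0.083, 0.0962]
tool_rot: [-1.674, -2.202, -0.369]
ft_force: [0.4, 0.1, 1.6]
grip_width: 1.002
```

Run:
```python
from mv import *
st()
Rb=frame(105.5); p,R=tool_from_bin(Rb,np.array([.600,-.0945,0]))
rows([(p,R,4)])
c=grab('top');i=c['img'][200:320,270:430,::-1]
cv2.imwrite('pics/t2.png',cv2.resize(i,None,fx=4,fy=4,interpolation=cv2.INTER_CUBIC))
c=grab('scene');i=c['img'][130:290,220:380,::-1]
cv2.imwrite('pics/s2.png',cv2.resize(i,None,fx=3.5,fy=3.5,interpolation=cv2.INTER_CUBIC))
```

```text
t 3.62 p [ 0.595  -0.083   0.0962] F [0.4 0.1 1.6] M [-0.57 -0.09 -0.  ] w 1.002 q [-0.17  0.57  0.64  1.58 -0.66  1.46  0.92]
{"offset":[-0.0079, 0.0005, 0.0151],"rot":[-0.06, -0.04, -0.01]}
{"offset":[-0.0079, 0.0005, 0.0152],"rot":[-0.06, -0.04, -0.01]}
{"offset":[-0.0078, 0.0005, 0.0151],"rot":[-0.06, -0.04, -0.01]}
{"offset":[-0.0079, 0.0005, 0.0152],"rot":[-0.06, -0.04, -0.01]}
-- [ 0.5975 -0.0852  0.028 ]
```

View pics/t2.png

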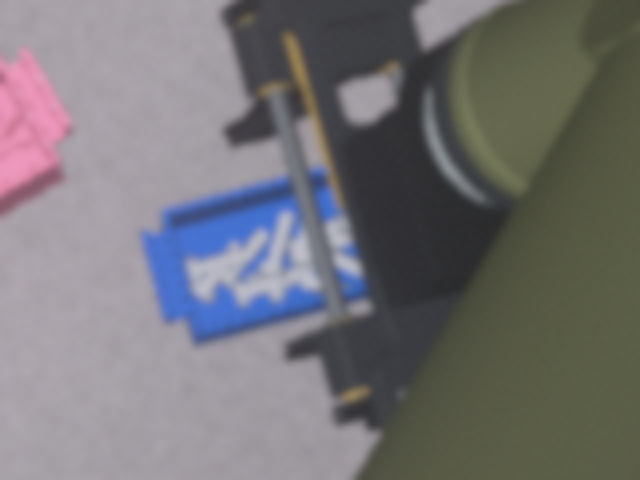

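View pics/s2.png

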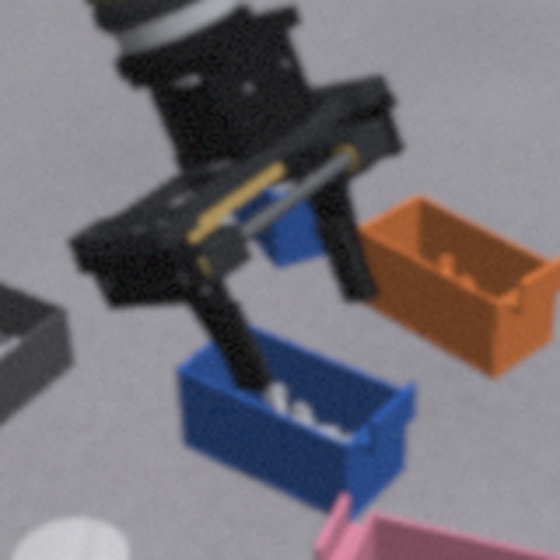

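>>> carry_out:
  rows:
    - {"offset": [-0.0079,0.0005,0.0151],"rot": [0,0,0],"gripper": 1}
    - {"offset": [-0.0079,0.0005,0.0151],"rot": [0,0,0],"gripper": 1}
    - {"offset": [-0.0079,0.0005,0.0151],"rot": [0,0,0],"gripper": 1}
    - {"offset": [-0.0079,0.0005,0.0151],"rot": [-0.2,-0.1,0],"gripper": 1}
    - {"offset": [0,0,0],"rot": [0,0,0],"gripper": 1}
    - {"offset": [0,0,0],"rot": [0,0,0],"gripper": 1}

```text
time: 4.47
position: [0.5995, -0.0869, 0.0303]
tool_rot: [-1.68, -2.207, -0.375]
ft_force: [0.1, 0.3, 0.4]
grip_width: 1.003
```

Run:
```python
from mv import *
st()
Rb=frame(105.5); p,R=tool_from_bin(Rb,np.array([.600,-.0945,0]))
rows([(p,R,1)])
c=grab('top');i=c['img'][200:320,270:430,::-1]
cv2.imwrite('pics/t3.png',cv2.resize(i,None,fx=4,fy=4,interpolation=cv2.INTER_CUBIC))
c=grab('scene');i=c['img'][130:290,220:380,::-1]
cv2.imwrite('pics/s3.png',cv2.resize(i,None,fx=3.5,fy=3.5,interpolation=cv2.INTER_CUBIC))
```

```text
t 4.47 p [ 0.5995 -0.0869  0.0303] F [0.1 0.3 0.4] M [-0.56 -0.07 -0.02] w 1.003 q [-0.14  0.65  0.62  1.61 -0.71  1.37  0.98]
{"offset":[0.0011, -0.0016, 0.003],"rot":[0.22, 0.09, 0.0]}
-- [ 0.5974 -0.0852  0.028 ]
```

View pics/t3.png

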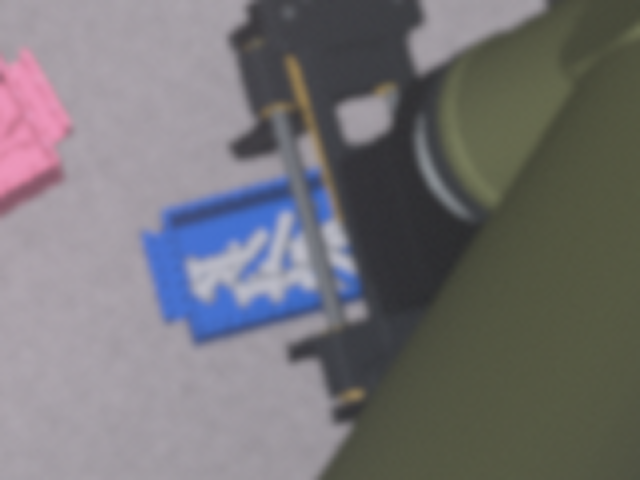

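View pics/s3.png

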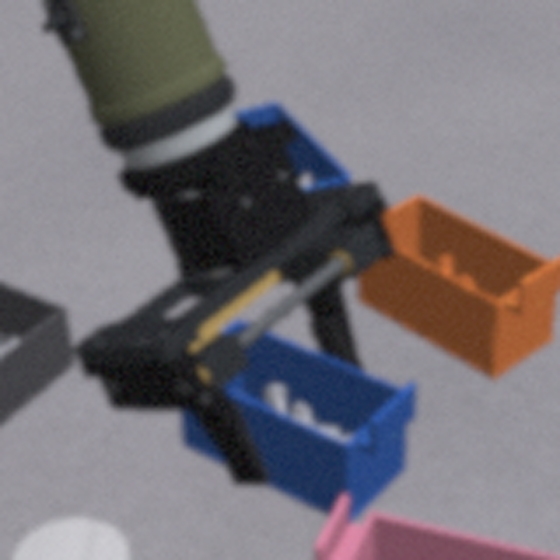

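>>> carry_out:
  rows:
    - {"offset": [0.001,-0.0016,0.002],"rot": [0,0,0],"gripper": 1}
    - {"offset": [0,0,0],"rot": [0,0,0],"gripper": 0.6}
    - {"offset": [0,0,0],"rot": [0,0,0],"gripper": 0.5}
    - {"offset": [0,0,0],"rot": [0,0,0],"gripper": 0.5}
    - {"offset": [0,0,0],"rot": [0,0,0],"gripper": 0.4}
    - {"offset": [0,0,0],"rot": [0,0,0],"gripper": 0.4}
  grip_force: 40

```text
time: 5.32
position: [0.5974, -0.0856, 0.0288]
tool_rot: [-1.68, -2.207, -0.375]
ft_force: [-0.9, -0.8, 1.2]
grip_width: 0.664
```

Run:
```python
from mv import *
st()
p,R=cur(); s=ctrl.get_state()
print(R.round(3))
# bin-frame of TCP
Rb=frame(105.5); print('tcp in bin',Rb.T@(p-[.6,-.0945,0]), 'tool z in bin',Rb.T@R)
c=grab('top');i=c['img'][200:320,270:430,::-1]
cv2.imwrite('pics/t4.png',cv2.resize(i,None,fx=4,fy=4,interpolation=cv2.INTER_CUBIC))
```

```text
t 5.33 p [ 0.5974 -0.0856  0.0288] F [-0.9 -0.8  1.2] M [-0.56 -0.01  0.04] w 0.664 q [-0.14  0.65  0.62  1.61 -0.71  1.36  0.98]
[[-0.242  0.964 -0.109]
 [ 0.874  0.266  0.407]
 [ 0.421  0.003 -0.907]]
tcp in bin [0.00926204 0.00013797 0.02883407] tool z in bin [[ 9.06964935e-01 -1.47858758e-03  4.21203538e-01]
 [ 6.79335550e-05 -9.99993312e-01 -3.65664317e-03]
 [ 4.21206128e-01  3.34506099e-03 -9.06958769e-01]]
```

View pics/t4.png

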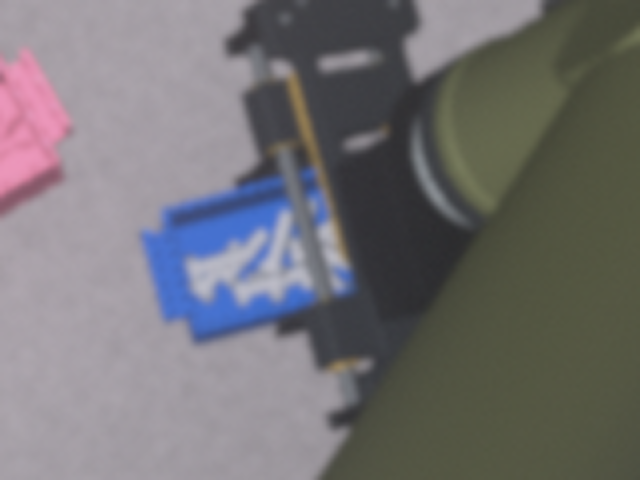

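```bash
sed -i 's/^AL=.*/AL=np.radians(24.9); G=np.array([.0047,0,.0388])/' mv.py
python3 - <<'E'
from mv import *
p,R=cur()
a=hung(0,-120,30); b=hung(65,-60,10)
print(a[0],b[0], b[1][:,2])
rows([(p+[0,0,.16],R,4),(a[0],a[1],7),(b[0],b[1],9)])
E
```

```text
[0.60167178 0.12308737 0.17802252] [0.5876438  0.19173046 0.21617136] [ 0.12896837 -0.63108035 -0.7649214 ]
{"offset":[0.0168, 0.0001, -0.0363],"rot":[0.0, 0.0, 0.0]}
{"offset":[0.0169, 0.0002, -0.0363],"rot":[0.0, 0.0, 0.0]}
{"offset":[0.0168, 0.0001, -0.0362],"rot":[0.0, 0.0, 0.0]}
{"offset":[0.0169, 0.0001, -0.0363],"rot":[0.0, 0.0, 0.0]}
-- [ 0.5973 -0.0856  0.1888]
{"offset":[0.0253, 0.0085, 0.0135],"rot":[-0.21, -0.0, 0.51]}
{"offset":[0.0253, 0.0083, 0.0135],"rot":[-0.21, -0.0, 0.51]}
{"offset":[0.0254, 0.0079, 0.0135],"rot":[-0.2, -0.01, 0.52]}
{"offset":[0.0255, 0.0077, 0.0135],"rot":[-0.21, 0.0, 0.51]}
{"offset":[0.0255, 0.0074, 0.0136],"rot":[-0.21, -0.0, 0.51]}
{"offset":[0.0256, 0.0072, 0.0136],"rot":[-0.21, -0.0, 0.51]}
{"offset":[0.0257, 0.0068, 0.0136],"rot":[-0.21, -0.0, 0.52]}
-- [0.6017 0.1231 0.178 ]
{"offset":[0.0088, 0.0, -0.0006],"rot":[0.0, -7.22, -0.0]}
{"offset":[0.0088, 0.0, -0.0016],"rot":[0.0, -7.23, -0.0]}
{"offset":[0.0084, 0.0, -0.0028],"rot":[0.0, -7.22, -0.0]}
{"offset":[0.008, 0.0, -0.0038],"rot":[0.0, -7.22, -0.0]}
{"offset":[0.0075, 0.0, -0.0048],"rot":[0.0, -7.22, -0.0]}
{"offset":[0.0068, 0.0, -0.0056],"rot":[0.0, -7.23, -0.0]}
{"offset":[0.006, 0.0, -0.0065],"rot":[0.0, -7.22, -0.0]}
{"offset":[0.0052, 0.0, -0.0072],"rot":[-0.0, -7.22, -0.01]}
{"offset":[0.0043, 0.0, -0.0078],"rot":[0.0, -7.22, 0.0]}
-- [0.5876 0.1918 0.2162]
```

>>> carry_out:
  rows:
    - {"offset": [0.0168,0.0001,-0.0363],"rot": [0,0,0],"gripper": 0.4}
    - {"offset": [0.0168,0.0001,-0.0363],"rot": [0,0,0],"gripper": 0.4}
    - {"offset": [0.0168,0.0001,-0.0363],"rot": [0,0,0],"gripper": 0.4}
    - {"offset": [0.0169,0.0001,-0.0363],"rot": [0,0,0],"gripper": 0.4}
    - {"offset": [0.0253,0.0084,0.0135],"rot": [-0.2,0,0.5],"gripper": 0.4}
    - {"offset": [0.0253,0.0083,0.0135],"rot": [-0.2,0,0.5],"gripper": 0.4}
    - {"offset": [0.0254,0.0079,0.0135],"rot": [-0.2,0,0.5],"gripper": 0.4}
    - {"offset": [0.0255,0.0077,0.0135],"rot": [-0.2,0,0.5],"gripper": 0.4}
    - {"offset": [0.0255,0.0074,0.0135],"rot": [-0.2,0,0.5],"gripper": 0.4}
    - {"offset": [0.0256,0.0072,0.0136],"rot": [-0.2,0,0.5],"gripper": 0.4}

```text
time: 6.62
position: [0.6004, 0.0939, 0.179]
tool_rot: [-1.745, -2.161, -0.384]
ft_force: [0.6, 0.3, -3.2]
grip_width: 0.662
```

Run:
```python
from mv import *
st()
a=hung(0,-120,30); b=hung(65,-60,10)
rows([(a[0],a[1],1),(b[0],b[1],9)])
grab('top','t5.png');grab('scene','s5.png')
```

```text
t 6.62 p [0.6004 0.0939 0.179 ] F [ 0.6  0.3 -3.2] M [-0.75 -0.15 -0.04] w 0.662 q [-0.45  0.39  0.62  1.62 -0.63  1.42  0.54]
{"offset":[0.0253, 0.0074, 0.0127],"rot":[-0.29, 0.01, 0.54]}
-- [0.6017 0.1231 0.1781]
{"offset":[0.0088, -0.0, -0.0006],"rot":[-0.0, -7.22, 0.0]}
{"offset":[0.0088, -0.0, -0.0016],"rot":[-0.0, -7.23, 0.0]}
{"offset":[0.0084, -0.0, -0.0028],"rot":[-0.0, -7.22, 0.0]}
{"offset":[0.008, -0.0, -0.0038],"rot":[-0.0, -7.22, 0.0]}
{"offset":[0.0075, -0.0, -0.0047],"rot":[-0.0, -7.22, 0.0]}
{"offset":[0.0068, -0.0, -0.0057],"rot":[-0.0, -7.23, 0.0]}
{"offset":[0.006, -0.0, -0.0065],"rot":[-0.0, -7.22, 0.0]}
{"offset":[0.0052, -0.0, -0.0071],"rot":[-0.0, -7.22, 0.0]}
{"offset":[0.0042, -0.0, -0.0078],"rot":[-0.0, -7.22, 0.0]}
-- [0.5877 0.1917 0.2162]
```

View pics/t5.png

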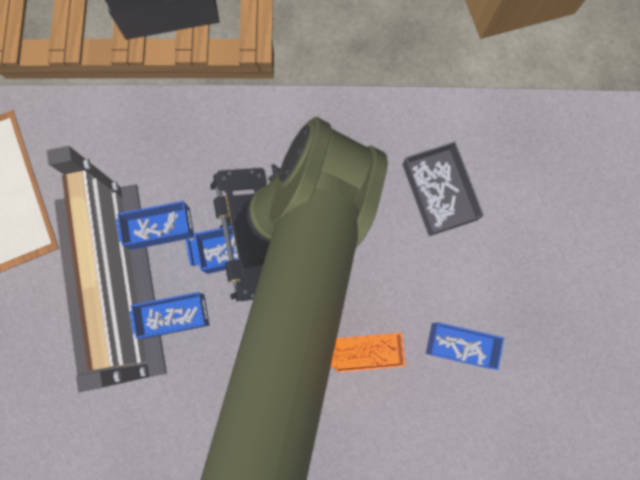

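View pics/s5.png

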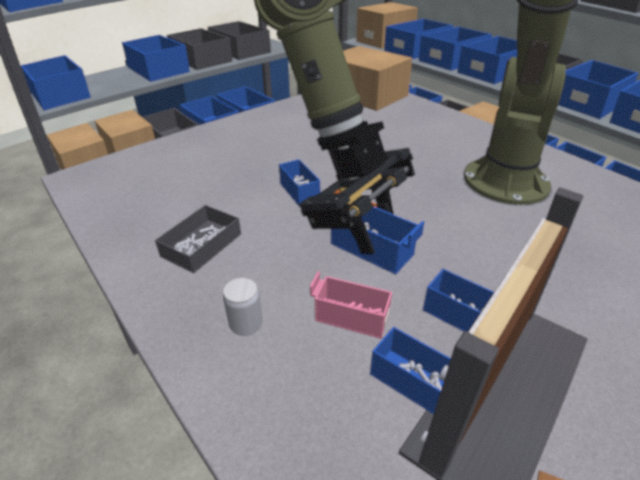

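>>> carry_out:
  rows:
    - {"offset": [0.0253,0.0074,0.0127],"rot": [-0.3,0,0.5],"gripper": 0.4}
    - {"offset": [0.0088,0,-0.0006],"rot": [0,-7.2,0],"gripper": 0.4}
    - {"offset": [0.0088,0,-0.0016],"rot": [0,-7.2,0],"gripper": 0.4}
    - {"offset": [0.0084,0,-0.0028],"rot": [0,-7.2,0],"gripper": 0.4}
    - {"offset": [0.008,0,-0.0038],"rot": [0,-7.2,0],"gripper": 0.4}
    - {"offset": [0.0075,0,-0.0048],"rot": [0,-7.2,0],"gripper": 0.4}
    - {"offset": [0.0068,0,-0.0056],"rot": [0,-7.2,0],"gripper": 0.4}
    - {"offset": [0.006,0,-0.0065],"rot": [0,-7.2,0],"gripper": 0.4}
    - {"offset": [0.0052,0,-0.0072],"rot": [0,-7.3,0],"gripper": 0.4}
    - {"offset": [0.0042,0,-0.0078],"rot": [0,-7.3,0],"gripper": 0.4}

```text
time: 7.98
position: [0.5879, 0.191, 0.2173]
tool_rot: [1.603, 1.963, -0.586]
ft_force: [0.1, -0.3, -2.6]
grip_width: 0.663
```

>>> carry_out:
  rows:
    - {"offset": [0,0,0],"rot": [0,0,0],"gripper": 0.4}
    - {"offset": [0,0,0],"rot": [0,0,0],"gripper": 0.4}

```text
time: 8.22
position: [0.5884, 0.189, 0.2174]
tool_rot: [1.607, 1.965, -0.584]
ft_force: [0.8, -0.7, -2.0]
grip_width: 0.665
```

Run:
```python
from mv import *
st()
b=hung(65,-60,10)
rows([(b[0],b[1],1)])
grab('top','t6.png');grab('scene','s6.png')
```

```text
t 8.22 p [0.5884 0.189  0.2174] F [ 0.8 -0.7 -2. ] M [0.9  0.22 0.04] w 0.665 q [-1.19  0.52  0.69  1.5   0.33  1.48 -0.4 ]
{"offset":[0.003, -0.0002, -0.0009],"rot":[0.02, -0.06, -0.12]}
-- [0.5876 0.1917 0.2162]
```

View pics/t6.png

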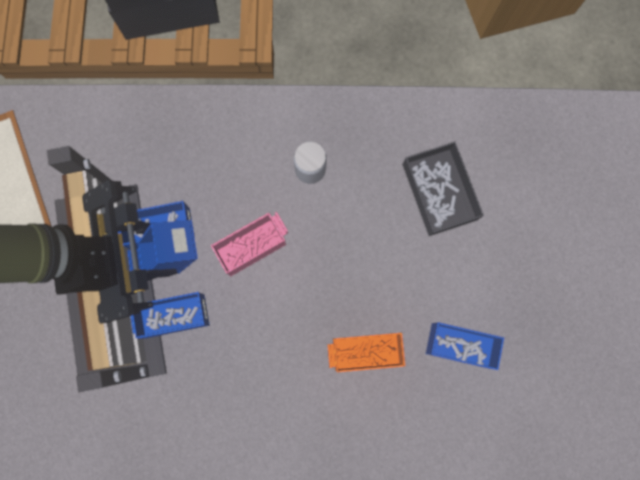

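View pics/s6.png

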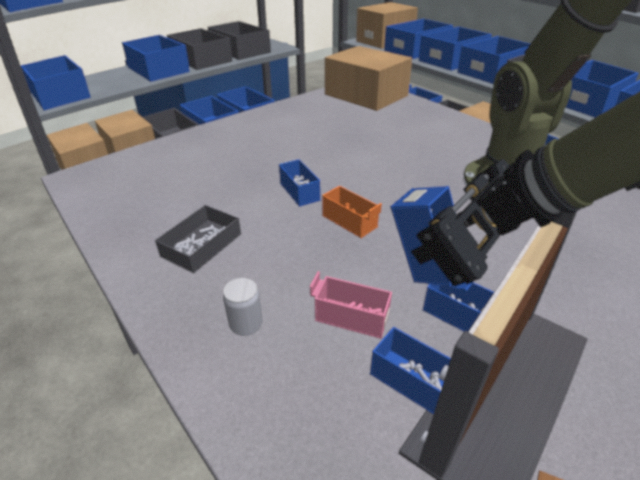

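```bash
cat >> mv.py <<'E'
def bin_pose():
    p,R=cur(); al=AL
    T=np.c_[[np.cos(al),0,np.sin(al)],[0,-1,0],[np.sin(al),0,-np.cos(al)]]
    Rb=R@T.T; return Rb,p-Rb@(G+.011*T[:,2])
def overlay(cn,fn,box,k,extra=[]):
    c=grab(cn); Rb,o=bin_pose(); im=cv2.resize(np.ascontiguousarray(c['img'][box[1]:box[3],box[0]:box[2],::-1]),None,fx=k,fy=k,interpolation=cv2.INTER_CUBIC)
    Pn=lambda X:tuple(((proj(c,X)-box[:2]+.5)*k-.5).round().astype(int).tolist())
    V=[Rb@(np.array([x,y,z])/1000)+o for x in(-60,60) for y in(-29,29) for z in(0,58)]
    for v in V: cv2.circle(im,Pn(v),3,(0,255,255),1)
    for x,y,z in((71.5,20,74),(71.5,-20,74)): cv2.circle(im,Pn(Rb@(np.array([x,y,z])/1000)+o),3,(0,255,0),1)
    for y in(-152,0,152):
        for z in(0,46): cv2.circle(im,Pn(S+frame(SA)@np.array([0,y,z])/1000),3,(0,0,255),1)
    cv2.imwrite('pics/'+fn,im)
def where():
    Rb,o=bin_pose(); seat=Rb@np.array([.06,0,.05])+o; F=frame(SA); q=F.T@(seat-S)*1000; B=F.T@Rb
    print('seat rel groove mm',q.round(1),'tilt',np.degrees(np.arctan2(-B[2,0],B[0,0])).round(2),'yaw',np.degrees(np.arctan2(B[1,0],B[0,0])).round(2),'roll',np.degrees(B[2,1]).round(2))
E
python3 - <<'E'
from mv import *
where()
overlay('top','o1.png',(50,140,230,390),2.3); overlay('scene','o2.png',(360,170,600,470),1.9)
E
```

```text
seat rel groove mm [-63.7  -0.6  12.1] tilt 64.9 yaw -0.52 roll -0.16
```

View pics/o1.png

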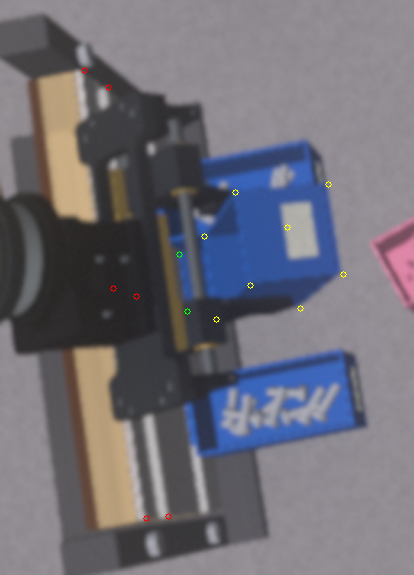

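View pics/o2.png

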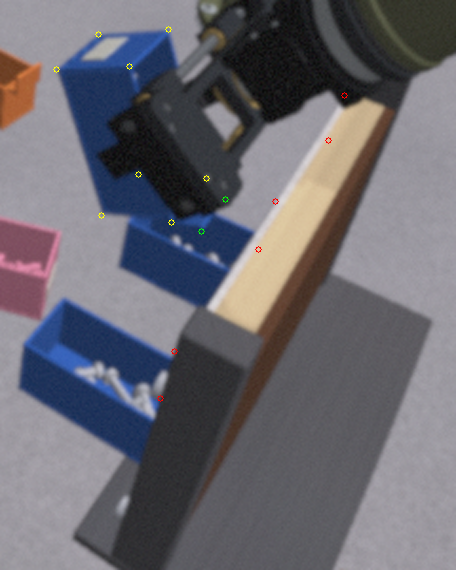

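Run:
```python
from mv import *
overlay('top','o3.png',(125,190,215,290),6); overlay('scene','o4.png',(380,170,480,300),5)
```

```text
(no output)
```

View pics/o3.png

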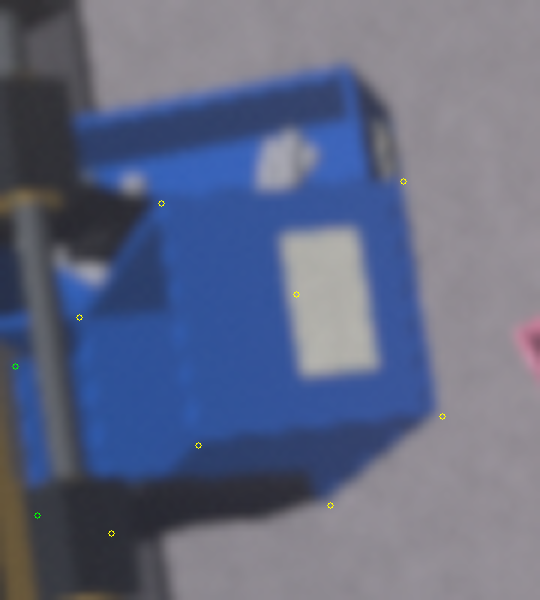

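View pics/o4.png

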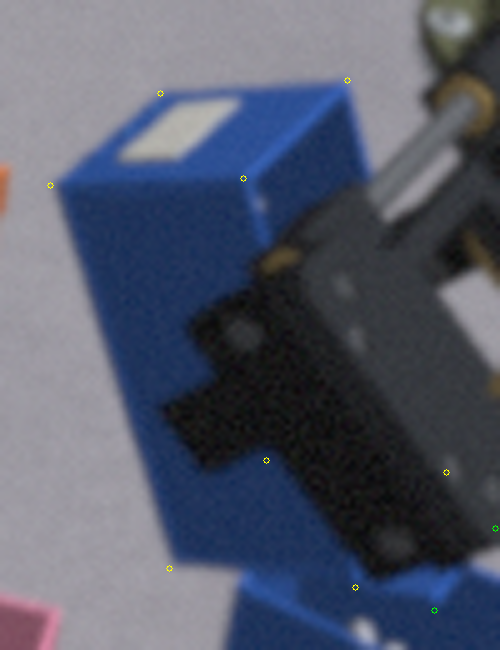

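Run:
```python
from mv import *
ct=cams.get_image('top');cs=cams.get_image('scene')
Rb,o=bin_pose();F=frame(SA)
T=lambda x,y:(125+(x+.5)/6-.5,190+(y+.5)/6-.5)
Q=lambda x,y:(380+(x+.5)/5-.5,170+(y+.5)/5-.5)
for n,t,s,b in(('A',(405,178),(62,186),(-60,-29,0)),('B',(438,408),(160,93),(-60,29,0)),('C',(170,190),(248,180),(-60,-29,58)),('D',(198,437),(350,84),(-60,29,58))):
    X,e=two(ct,T(*t),cs,Q(*s)); pr=Rb@(np.array(b)/1000)+o
    print(n,X.round(4),'gap',round(e,4),'meas-pred in stand axes mm',(F.T@(X-pr)*1000).round(1))
# systematic: board top edge far corner + middle check
for y,z in((0,46),):
    pass
```

```text
A [0.6271 0.1417 0.2685] gap 0.0041 meas-pred in stand axes mm [0.1 0.5 0.4]
B [0.5724 0.1301 0.2693] gap 0.0008 meas-pred in stand axes mm [-0.3 -1.7  1.4]
C [0.6188 0.1921 0.2932] gap 0.005 meas-pred in stand axes mm [-1.4 -1.6  0.5]
D [0.5618 0.1816 0.2926] gap 0.0021 meas-pred in stand axes mm [-0.3 -1.6  0.1]
```

Run:
```python
from mv import *
b=hung(65,-34,10,.5)
rows([(b[0],b[1],4)])
```

```text
{"offset":[0.0055, -0.0002, -0.0042],"rot":[0.02, -0.02, -0.02]}
{"offset":[0.0054, -0.0001, -0.0042],"rot":[0.02, -0.02, -0.01]}
{"offset":[0.0055, -0.0002, -0.0042],"rot":[0.02, -0.02, -0.02]}
{"offset":[0.0055, -0.0002, -0.0042],"rot":[0.02, -0.02, -0.02]}
-- [0.5819 0.2171 0.2162]
```

>>> carry_out:
  rows:
    - {"offset": [0.0055,-0.0002,-0.0042],"rot": [0,0,0],"gripper": 0.4}
    - {"offset": [0.0055,-0.0002,-0.0042],"rot": [0,0,0],"gripper": 0.4}
    - {"offset": [0.0055,-0.0002,-0.0042],"rot": [0,0,0],"gripper": 0.4}
    - {"offset": [0.0055,-0.0002,-0.0042],"rot": [0,0,0],"gripper": 0.4}
    - {"offset": [0,0,0],"rot": [0,0,0],"gripper": 0.4}
    - {"offset": [0,0,0],"rot": [0,0,0],"gripper": 0.4}

```text
time: 9.38
position: [0.5817, 0.2175, 0.2158]
tool_rot: [1.604, 1.965, -0.584]
ft_force: [-0.5, -0.8, -2.4]
grip_width: 0.664
```

Run:
```python
from mv import *
st();where()
b=hung(65,-22,10,.5)
rows([(b[0],b[1],4)])
overlay('top','o5.png',(50,140,230,390),2.3); overlay('scene','o6.png',(380,170,560,350),3.2)
```

```text
t 9.38 p [0.5817 0.2175 0.2158] F [-0.5 -0.8 -2.4] M [ 1.    0.24 -0.03] w 0.664 q [-1.21  0.55  0.68  1.47  0.32  1.51 -0.43]
seat rel groove mm [-33.6   0.7   9.7] tilt 65.01 yaw -0.12 roll -0.08
{"offset":[0.0022, 0.0, -0.0019],"rot":[0.02, 0.0, -0.0]}
{"offset":[0.0021, 0.0001, -0.0019],"rot":[0.03, 0.01, -0.01]}
{"offset":[0.0022, 0.0, -0.002],"rot":[0.02, -0.0, -0.0]}
{"offset":[0.0021, 0.0001, -0.0019],"rot":[0.02, 0.0, -0.01]}
-- [0.5796 0.2289 0.2162]
```

View pics/o5.png

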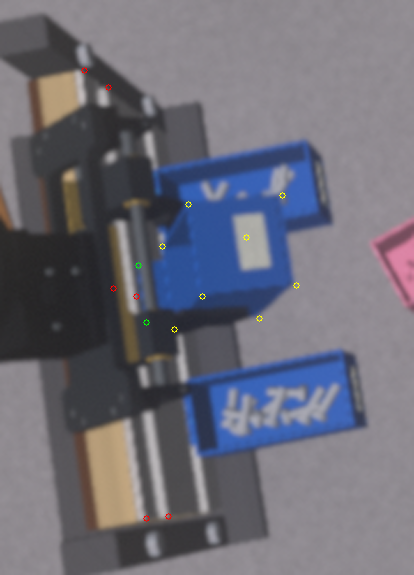

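View pics/o6.png

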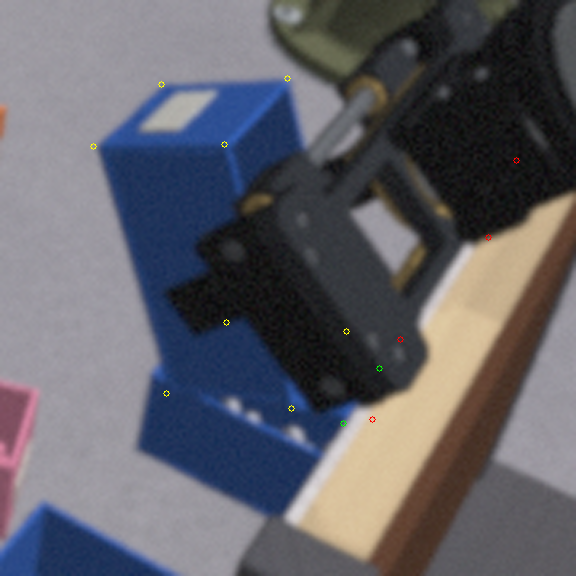

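>>> carry_out:
  rows:
    - {"offset": [0.0022,0,-0.0019],"rot": [0,0,0],"gripper": 0.4}
    - {"offset": [0.0022,0,-0.0019],"rot": [0,0,0],"gripper": 0.4}
    - {"offset": [0.0022,0,-0.0019],"rot": [0,0,0],"gripper": 0.4}
    - {"offset": [0.0022,0,-0.0019],"rot": [0,0,0],"gripper": 0.4}
    - {"offset": [0,0,0],"rot": [0,0,0],"gripper": 0.4}

```text
time: 10.1
position: [0.5792, 0.2297, 0.2158]
tool_rot: [1.603, 1.966, -0.583]
ft_force: [-0.5, 0.2, -2.4]
grip_width: 0.66
```

Run:
```python
from mv import *
st();where()
b=hung(65,-15.5,11,.5)
rows([(b[0],b[1],4)])
```

```text
t 10.1 p [0.5792 0.2297 0.2158] F [-0.5  0.2 -2.4] M [ 0.97  0.26 -0.01] w 0.66 q [-1.22  0.56  0.67  1.45  0.31  1.52 -0.43]
seat rel groove mm [-21.1   0.7   9.7] tilt 64.98 yaw -0.06 roll -0.07
{"offset":[0.0009, 0.0, -0.0012],"rot":[0.03, -0.0, 0.01]}
{"offset":[0.0008, 0.0001, -0.0011],"rot":[0.03, -0.01, 0.0]}
{"offset":[0.0009, 0.0, -0.0012],"rot":[0.03, -0.0, 0.01]}
{"offset":[0.0009, 0.0001, -0.0012],"rot":[0.03, -0.01, 0.01]}
-- [0.5782 0.2353 0.2172]
```

>>> carry_out:
  rows:
    - {"offset": [0.0009,0,-0.0012],"rot": [0,0,0],"gripper": 0.4}
    - {"offset": [0.0009,0,-0.0012],"rot": [0,0,0],"gripper": 0.4}
    - {"offset": [0.0009,0,-0.0012],"rot": [0,0,0],"gripper": 0.4}
    - {"offset": [0.0009,0,-0.0012],"rot": [0.1,0,0],"gripper": 0.4}
    - {"offset": [0,0,0],"rot": [0,0,0],"gripper": 0.4}

```text
time: 10.72
position: [0.5781, 0.2351, 0.2173]
tool_rot: [1.605, 1.966, -0.585]
ft_force: [0.2, -0.5, -2.3]
grip_width: 0.663
```

Run:
```python
from mv import *
st();where()
w=[(65,-12.8,12.3,3),(55,-10.7,11.5,4)]
rows([(*hung(a,x,z,.5),n) for a,x,z,n in w])
```

```text
t 10.72 p [0.5781 0.2351 0.2173] F [ 0.2 -0.5 -2.3] M [ 1.06  0.23 -0.03] w 0.663 q [-1.22  0.56  0.67  1.44  0.3   1.53 -0.44]
seat rel groove mm [-15.6   0.6  11.1] tilt 64.98 yaw -0.0 roll -0.01
{"offset":[0.0005, 0.0, -0.0009],"rot":[0.0, -0.01, 0.0]}
{"offset":[0.0004, 0.0001, -0.0009],"rot":[0.01, -0.0, 0.0]}
{"offset":[0.0005, 0.0, -0.0009],"rot":[0.0, -0.01, 0.0]}
-- [0.5777 0.2379 0.2184]
{"offset":[0.0006, 0.0, 0.0022],"rot":[-0.0, 2.5, 0.0]}
{"offset":[0.0006, 0.0, 0.0022],"rot":[-0.0, 2.5, 0.0]}
{"offset":[0.0004, 0.0, 0.0023],"rot":[-0.0, 2.5, 0.0]}
{"offset":[0.0004, 0.0, 0.0022],"rot":[-0.0, 2.5, 0.0]}
-- [0.5784 0.2343 0.2101]
```

>>> carry_out:
  rows:
    - {"offset": [0.0005,0,-0.0009],"rot": [0,0,0],"gripper": 0.4}
    - {"offset": [0.0005,0,-0.0009],"rot": [0,0,0],"gripper": 0.4}
    - {"offset": [0.0005,0,-0.0009],"rot": [0,0,0],"gripper": 0.4}
    - {"offset": [0.0006,0,0.0022],"rot": [0,2.5,0],"gripper": 0.4}
    - {"offset": [0.0006,0,0.0022],"rot": [0,2.5,0],"gripper": 0.4}
    - {"offset": [0.0004,0,0.0023],"rot": [0,2.5,0],"gripper": 0.4}
    - {"offset": [0.0004,0,0.0022],"rot": [0,2.5,0],"gripper": 0.4}
    - {"offset": [0,0,0],"rot": [0,0,0],"gripper": 0.4}

```text
time: 11.72
position: [0.5788, 0.2324, 0.2109]
tool_rot: [1.71, 2.088, -0.457]
ft_force: [0.1, -0.4, -1.6]
grip_width: 0.66
```

Run:
```python
from mv import *
st();where()
w=[(45,-8.5,11,4),(35,-6.5,9.7,4)]
rows([(*hung(a,x,z,.5),n) for a,x,z,n in w])
```

```text
t 11.72 p [0.5788 0.2324 0.2109] F [ 0.1 -0.4 -1.6] M [0.77 0.2  0.07] w 0.66 q [-1.16  0.48  0.65  1.48  0.21  1.46 -0.38]
seat rel groove mm [-12.5   0.4  12.4] tilt 54.91 yaw -0.25 roll -0.07
{"offset":[0.0012, 0.0, 0.0022],"rot":[-0.0, 2.48, -0.04]}
{"offset":[0.001, 0.0, 0.0022],"rot":[-0.0, 2.48, -0.04]}
{"offset":[0.001, 0.0, 0.0022],"rot":[-0.0, 2.47, -0.05]}
{"offset":[0.0009, 0.0, 0.0023],"rot":[-0.01, 2.48, -0.04]}
-- [0.5789 0.2321 0.2011]
{"offset":[0.0007, 0.0, 0.0025],"rot":[0.0, 2.5, 0.0]}
{"offset":[0.0006, 0.0, 0.0026],"rot":[0.0, 2.5, 0.0]}
{"offset":[0.0004, 0.0, 0.0026],"rot":[0.0, 2.5, 0.0]}
{"offset":[0.0004, 0.0, 0.0026],"rot":[0.0, 2.5, 0.0]}
-- [0.579  0.2313 0.1906]
```

Run:
```python
from mv import *
w=[(54.9,-10.4,11.3,1),(45,-8.4,10.8,4)]
rows([(*hung(a,x,z,.5),n) for a,x,z,n in w])
```

```text
{"offset":[0.0024, 0.0, -0.0001],"rot":[-0.02, 0.01, -0.17]}
-- [0.5784 0.2345 0.2098]
{"offset":[0.0006, 0.0, 0.0022],"rot":[-0.0, 2.48, 0.0]}
{"offset":[0.0005, 0.0, 0.0023],"rot":[-0.0, 2.47, 0.0]}
{"offset":[0.0004, 0.0, 0.0022],"rot":[-0.0, 2.48, 0.0]}
{"offset":[0.0003, 0.0, 0.0023],"rot":[-0.0, 2.47, 0.0]}
-- [0.5789 0.2322 0.2009]
```

>>> carry_out:
  rows:
    - {"offset": [0.0022,0,0],"rot": [0,0,-0.15],"gripper": 0.4}
    - {"offset": [0.0007,0,0.0022],"rot": [0,2.5,0],"gripper": 0.4}
    - {"offset": [0.0006,0,0.0023],"rot": [0,2.5,0],"gripper": 0.4}
    - {"offset": [0.0005,0,0.0022],"rot": [0,2.5,0],"gripper": 0.4}
    - {"offset": [0.0005,0,0.0023],"rot": [0,2.5,0],"gripper": 0.4}
    - {"offset": [0,0,0],"rot": [0,0,0],"gripper": 0.4}
    - {"offset": [0,0,0],"rot": [0,0,0],"gripper": 0.4}

```text
time: 12.6
position: [0.5781, 0.2345, 0.1997]
tool_rot: [1.801, 2.213, -0.32]
ft_force: [0.1, 0.4, -2.0]
grip_width: 0.664
```

Run:
```python
from mv import *
st();where()
w=[(45,-8.4,10.8,1),(35,-6.4,9.5,4)]
rows([(*hung(a,x,z,.5),n) for a,x,z,n in w])
```

```text
t 12.6 p [0.5781 0.2345 0.1997] F [ 0.1  0.4 -2. ] M [ 0.49  0.15 -0.03] w 0.664 q [-1.09  0.41  0.63  1.52  0.1   1.38 -0.31]
seat rel groove mm [-6.   1.   9.7] tilt 44.96 yaw 0.23 roll 0.08
{"offset":[-0.0027, 0.0003, -0.0002],"rot":[-0.03, -0.04, 0.17]}
-- [0.5789 0.2321 0.2008]
{"offset":[0.0007, -0.0, 0.0025],"rot":[0.0, 2.5, -0.0]}
{"offset":[0.0006, -0.0, 0.0026],"rot":[0.0, 2.5, -0.0]}
{"offset":[0.0005, -0.0, 0.0025],"rot":[0.0, 2.5, -0.0]}
{"offset":[0.0004, -0.0, 0.0026],"rot":[0.0, 2.5, -0.0]}
-- [0.579  0.2314 0.1904]
```

>>> carry_out:
  rows:
    - {"offset": [-0.0012,0,0],"rot": [0,0,0],"gripper": 0.4}
    - {"offset": [0,0,0],"rot": [0,0,0],"gripper": 0.4}

```text
time: 12.85
position: [0.5784, 0.2333, 0.2001]
tool_rot: [1.801, 2.213, -0.321]
ft_force: [1.1, -0.5, -2.0]
grip_width: 0.663
```

Run:
```python
from mv import *
st();where()
w=[(45,-8.4,10.8,1),(35,-6.4,9.5,4)]
rows([(*hung(a,x,z,.5),n) for a,x,z,n in w])
cams.get_image('top'); where(); cams.get_image('top'); where()
```

```text
t 12.85 p [0.5784 0.2333 0.2001] F [ 1.1 -0.5 -2. ] M [ 0.52  0.12 -0.05] w 0.663 q [-1.09  0.41  0.63  1.52  0.1   1.38 -0.31]
seat rel groove mm [-7.2  0.9 10.1] tilt 45.0 yaw 0.25 roll 0.08
{"offset":[-0.0014, 0.0002, -0.0003],"rot":[-0.02, -0.0, 0.18]}
-- [0.5788 0.2322 0.2009]
{"offset":[0.0007, 0.0, 0.0025],"rot":[-0.0, 2.5, 0.0]}
{"offset":[0.0006, 0.0, 0.0026],"rot":[-0.0, 2.5, 0.0]}
{"offset":[0.0005, 0.0, 0.0026],"rot":[-0.0, 2.5, 0.0]}
{"offset":[0.0003, 0.0, 0.0026],"rot":[-0.0, 2.5, 0.0]}
-- [0.579  0.2313 0.1904]
seat rel groove mm [-7.2  0.9 10. ] tilt 45.0 yaw 0.25 roll 0.09
seat rel groove mm [-7.2  0.9 10.1] tilt 44.99 yaw 0.23 roll 0.08
```

>>> carry_out:
  rows:
    - {"offset": [-0.0014,0.0002,-0.0003],"rot": [0,0,0.15],"gripper": 0.4}
    - {"offset": [0.0007,0,0.0025],"rot": [0,2.5,0],"gripper": 0.4}
    - {"offset": [0.0006,0,0.0026],"rot": [0,2.5,0],"gripper": 0.4}
    - {"offset": [0.0005,0,0.0026],"rot": [0,2.5,0],"gripper": 0.4}
    - {"offset": [0.0004,0,0.0026],"rot": [0,2.5,0],"gripper": 0.4}
    - {"offset": [0,0,0],"rot": [0,0,0],"gripper": 0.4}
    - {"offset": [0,0,0],"rot": [0,0,0],"gripper": 0.4}
    - {"offset": [0,0,0],"rot": [0,0,0],"gripper": 0.4}

```text
time: 13.95
position: [0.5789, 0.2319, 0.1903]
tool_rot: [1.897, 2.326, -0.168]
ft_force: [0.8, 0.2, -2.1]
grip_width: 0.664
```

Run:
```python
from mv import *
st();where()
w=[(35,-6.4,9.5,1),(25,-4.5,8,4)]
rows([(*hung(a,x,z,.3),n) for a,x,z,n in w])
```

```text
t 13.95 p [0.5789 0.2319 0.1903] F [ 0.8  0.2 -2.1] M [ 0.21  0.11 -0.02] w 0.664 q [-1.01  0.36  0.62  1.57 -0.03  1.32 -0.2 ]
seat rel groove mm [-5.9  0.6  9.4] tilt 34.98 yaw 0.08 roll 0.03
{"offset":[-0.0005, 0.0003, 0.0],"rot":[-0.02, -0.02, 0.06]}
-- [0.5793 0.2315 0.1904]
{"offset":[0.0006, -0.0, 0.0027],"rot":[-0.0, 2.5, -0.0]}
{"offset":[0.0006, -0.0, 0.0027],"rot":[-0.0, 2.5, -0.0]}
{"offset":[0.0004, -0.0, 0.0027],"rot":[-0.0, 2.5, -0.0]}
{"offset":[0.0003, -0.0, 0.0028],"rot":[-0.0, 2.5, -0.0]}
-- [0.5791 0.2321 0.1794]
```

>>> carry_out:
  rows:
    - {"offset": [-0.0005,0.0003,0],"rot": [0,0,0.1],"gripper": 0.4}
    - {"offset": [0.0006,0,0.0027],"rot": [0,2.5,0],"gripper": 0.4}
    - {"offset": [0.0006,0,0.0027],"rot": [0,2.5,0],"gripper": 0.4}
    - {"offset": [0.0004,0,0.0027],"rot": [0,2.5,0],"gripper": 0.4}
    - {"offset": [0.0003,0,0.0028],"rot": [0,2.5,0],"gripper": 0.4}
    - {"offset": [0,0,0],"rot": [0,0,0],"gripper": 0.4}
    - {"offset": [0,0,0],"rot": [0,0,0],"gripper": 0.4}
    - {"offset": [0,0,0],"rot": [0,0,0],"gripper": 0.4}

```text
time: 14.95
position: [0.5792, 0.2319, 0.1796]
tool_rot: [1.987, 2.432, -0.001]
ft_force: [0.9, 0.3, -1.5]
grip_width: 0.663
```

Run:
```python
from mv import *
st();where()
w=[(25,-4.5,8,1),(15,-2.8,5.8,4)]
rows([(*hung(a,x,z,.3),n) for a,x,z,n in w])
```

```text
t 14.95 p [0.5792 0.2319 0.1796] F [ 0.9  0.3 -1.5] M [-0.05  0.11 -0.02] w 0.663 q [-0.91  0.33  0.6   1.61 -0.19  1.27 -0.08]
seat rel groove mm [-4.7  0.1  8.2] tilt 24.99 yaw -0.06 roll -0.0
{"offset":[0.0002, -0.0001, 0.0001],"rot":[0.0, -0.01, -0.05]}
-- [0.5791 0.2321 0.1795]
{"offset":[0.0005, -0.0, 0.003],"rot":[0.0, 2.5, -0.0]}
{"offset":[0.0004, -0.0, 0.0029],"rot":[0.0, 2.5, -0.0]}
{"offset":[0.0003, -0.0, 0.003],"rot":[0.0, 2.5, -0.0]}
{"offset":[0.0001, -0.0, 0.003],"rot":[0.0, 2.5, -0.0]}
-- [0.5787 0.2341 0.1677]
```

>>> carry_out:
  rows:
    - {"offset": [0.0006,0,0.003],"rot": [0,2.5,0],"gripper": 0.4}
    - {"offset": [0.0005,0,0.0029],"rot": [0,2.5,0],"gripper": 0.4}
    - {"offset": [0.0003,0,0.003],"rot": [0,2.5,0],"gripper": 0.4}
    - {"offset": [0.0001,0,0.003],"rot": [0,2.5,0],"gripper": 0.4}
    - {"offset": [0,0,0],"rot": [0,0,0],"gripper": 0.4}
    - {"offset": [0,0,0],"rot": [0,0,0],"gripper": 0.4}
    - {"offset": [0,0,0],"rot": [0,0,0],"gripper": 0.4}

```text
time: 15.82
position: [0.5788, 0.2345, 0.1679]
tool_rot: [-1.9, -2.326, -0.165]
ft_force: [-0.2, 0.2, -1.9]
grip_width: 0.666
```

Run:
```python
from mv import *
st();where()
w=[(15,-2.8,5.8,1),(7.5,-2.0,4.5,3)]
rows([(*hung(a,x,z,.3),n) for a,x,z,n in w])
```

```text
t 15.82 p [0.5788 0.2345 0.1679] F [-0.2  0.2 -1.9] M [-0.29 -0.06  0.03] w 0.666 q [-0.8   0.32  0.58  1.65 -0.37  1.24  0.08]
seat rel groove mm [-2.5  0.1  6. ] tilt 15.0 yaw -0.03 roll -0.01
{"offset":[-0.0003, -0.0001, 0.0002],"rot":[0.02, -0.0, -0.02]}
-- [0.5787 0.2342 0.1677]
{"offset":[0.0003, -0.0, 0.0029],"rot":[-0.0, 2.5, -0.0]}
{"offset":[0.0001, -0.0, 0.0028],"rot":[-0.0, 2.5, -0.0]}
{"offset":[-0.0, -0.0, 0.0029],"rot":[-0.0, 2.5, -0.01]}
-- [0.5783 0.2364 0.1593]
```

>>> carry_out:
  rows:
    - {"offset": [0,0,0.003],"rot": [0,2.5,0],"gripper": 0.4}
    - {"offset": [0.0001,0,0.0028],"rot": [0,2.5,0],"gripper": 0.4}
    - {"offset": [0,0,0.0029],"rot": [0,2.5,0],"gripper": 0.4}
    - {"offset": [0,0,0],"rot": [0,0,0],"gripper": 0.4}
    - {"offset": [0,0,0],"rot": [0,0,0],"gripper": 0.4}
    - {"offset": [0,0,0],"rot": [0,0,0],"gripper": 0.4}

```text
time: 16.58
position: [0.5784, 0.2363, 0.1595]
tool_rot: [-1.83, -2.241, -0.281]
ft_force: [0.2, -0.4, -1.5]
grip_width: 0.667
```

Run:
```python
from mv import *
st();where()
w=[(0,-1.5,3.5,3)]
rows([(*hung(a,x,z,0),n) for a,x,z,n in w])
```

```text
t 16.57 p [0.5784 0.2363 0.1595] F [ 0.2 -0.4 -1.5] M [-0.6  -0.08 -0.03] w 0.667 q [-0.72  0.33  0.56  1.67 -0.51  1.23  0.2 ]
seat rel groove mm [-2.1  0.1  4.7] tilt 7.5 yaw -0.04 roll -0.03
{"offset":[0.0001, 0.0, 0.0028],"rot":[0.01, 2.5, -0.01]}
{"offset":[0.0001, 0.0001, 0.0029],"rot":[0.01, 2.5, -0.01]}
{"offset":[-0.0001, -0.0, 0.0028],"rot":[0.02, 2.5, -0.01]}
-- [0.5779 0.2392 0.1516]
```

>>> carry_out:
  rows:
    - {"offset": [0,0,0.0027],"rot": [0,2.5,0],"gripper": 0.4}
    - {"offset": [0,0,0.0028],"rot": [0,2.5,0],"gripper": 0.4}
    - {"offset": [-0.0001,0,0.0028],"rot": [0,2.5,0],"gripper": 0.4}
    - {"offset": [0,0,0],"rot": [0,0,0],"gripper": 0.4}
    - {"offset": [0,0,0],"rot": [0,0,0],"gripper": 0.4}
    - {"offset": [0,0,0],"rot": [0,0,0],"gripper": 0.4}

```text
time: 17.32
position: [0.5778, 0.2388, 0.1516]
tool_rot: [-1.758, -2.153, -0.388]
ft_force: [-0.4, 2.3, -2.8]
grip_width: 0.66
```

Run:
```python
from mv import *
st();where()
rows([(*hung(0,0,3.5,0),2),(*hung(0,0,-1,0),4)])
overlay('top','o7.png',(50,140,230,390),2.3); overlay('scene','o8.png',(380,170,560,350),3.2)
```

```text
t 17.32 p [0.5778 0.2388 0.1516] F [-0.4  2.3 -2.8] M [-0.38 -0.04 -0.02] w 0.66 q [-0.63  0.35  0.54  1.7  -0.65  1.25  0.33]
seat rel groove mm [-1.9  0.1  3.6] tilt 0.01 yaw -0.04 roll -0.02
{"offset":[0.0008, 0.0001, 0.0004],"rot":[0.02, 0.01, -0.02]}
{"offset":[0.0009, 0.0001, 0.0005],"rot":[0.02, 0.0, -0.01]}
-- [0.5777 0.2407 0.1515]
{"offset":[-0.0005, -0.0, 0.001],"rot":[-0.0, 0.0, -0.0]}
{"offset":[-0.0005, -0.0, 0.001],"rot":[-0.0, 0.0, -0.0]}
{"offset":[-0.0005, -0.0, 0.001],"rot":[-0.0, 0.0, -0.0]}
{"offset":[-0.0004, -0.0, 0.001],"rot":[-0.0, 0.0, -0.0]}
-- [0.5777 0.2407 0.1471]
```

View pics/o7.png

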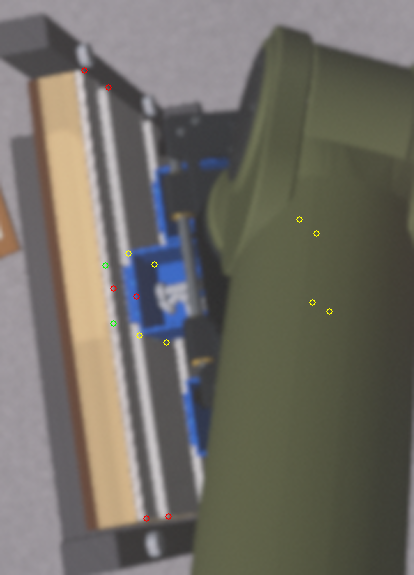

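View pics/o8.png

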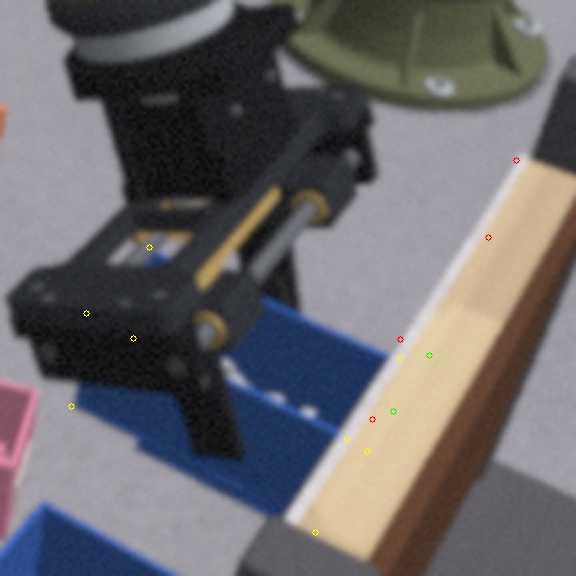

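Run:
```python
from mv import *
overlay('top','o9.png',(85,230,145,300),9)
```

```text
(no output)
```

View pics/o9.png

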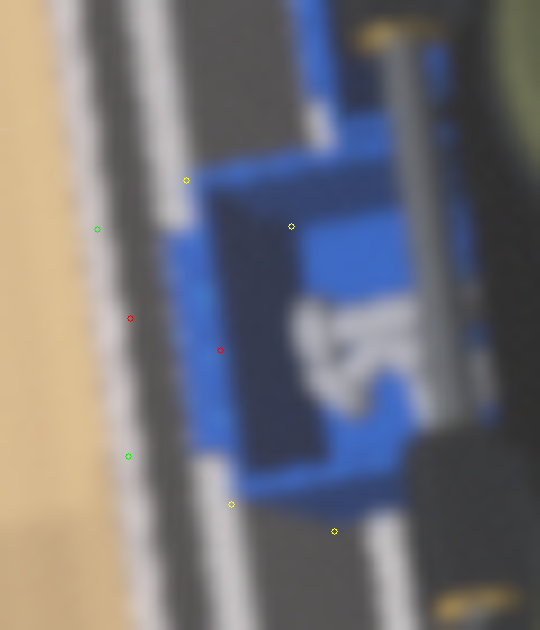

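Run:
```python
from mv import *
c=cams.get_image('top');F=frame(SA)
T=lambda x,y:(85+(x+.5)/9-.5,230+(y+.5)/9-.5)
for t in((165,230),(200,455),(183,343)):
    X=onz(c,*T(*t),.178); print((F.T@(X-S)*1000).round(1))
for t,z in (((195,180),.1808),((242,497),.1808)): print('rim',(F.T@(onz(c,*T(*t),z)-S)*1000).round(1))
```

```text
[  3.9 -21.3   8.8]
[ 3.3 19.3  8.8]
[ 3.5 -0.8  8.8]
rim [ -3.4 -28.5  11.6]
rim [-3.8 28.4 11.6]
```

>>> carry_out:
  rows:
    - {"offset": [0.0007,0,0.0003],"rot": [0,0,0],"gripper": 0.4}
    - {"offset": [0.0007,0,0.0003],"rot": [0,0,0],"gripper": 0.4}
    - {"offset": [-0.0004,0,0.0009],"rot": [0,0,0],"gripper": 0.4}
    - {"offset": [-0.0004,0,0.0009],"rot": [0,0,0],"gripper": 0.4}
    - {"offset": [0,0,0],"rot": [0,0,0],"gripper": 0.4}
    - {"offset": [0,0,0],"rot": [0,0,0],"gripper": 0.4}

```text
time: 18.27
position: [0.5779, 0.2394, 0.1497]
tool_rot: [-1.76, -2.151, -0.389]
ft_force: [0.4, -0.6, -0.4]
grip_width: 0.665
```

Run:
```python
from mv import *
st();where()
```

```text
t 18.27 p [0.5779 0.2394 0.1497] F [ 0.4 -0.6 -0.4] M [-0.61 -0.02  0.05] w 0.665 q [-0.63  0.35  0.54  1.7  -0.65  1.25  0.33]
seat rel groove mm [-1.3 -0.1  1.6] tilt -0.01 yaw -0.14 roll -0.02
```

>>> carry_out:
  rows:
    - {"offset": [0,0,0.0008],"rot": [0,0,0],"gripper": 0.4}
    - {"offset": [0,0,0],"rot": [0,0,0],"gripper": 0.4}
    - {"offset": [0,0,0],"rot": [0,0,0],"gripper": 0.4}

```text
time: 18.65
position: [0.578, 0.2396, 0.1494]
tool_rot: [-1.76, -2.151, -0.39]
ft_force: [-1.1, -4.5, 5.0]
grip_width: 0.664
```

Run:
```python
from mv import *
st();where()
```

```text
t 18.65 p [0.578  0.2396 0.1494] F [-1.1 -4.5  5. ] M [-0.52  0.21  0.25] w 0.664 q [-0.63  0.35  0.54  1.7  -0.65  1.25  0.33]
seat rel groove mm [-1.1 -0.2  1.4] tilt -0.02 yaw -0.14 roll -0.04
```

>>> carry_out:
  rows:
    - {"offset": [0.0002,0,-0.0006],"rot": [0,0,0],"gripper": 0.4}
    - {"offset": [0.0005,0,0.0002],"rot": [0,0,0],"gripper": 0.4}
    - {"offset": [0,0,0],"rot": [0,0,0],"gripper": 0.4}
    - {"offset": [0,0,0],"rot": [0,0,0],"gripper": 0.4}

```text
time: 19.15
position: [0.5778, 0.2407, 0.1495]
tool_rot: [-1.76, -2.151, -0.39]
ft_force: [1.8, -1.7, 2.2]
grip_width: 0.666
```

Run:
```python
from mv import *
st();where()
```

```text
t 19.15 p [0.5778 0.2407 0.1495] F [ 1.8 -1.7  2.2] M [-0.4  -0.22 -0.11] w 0.666 q [-0.63  0.35  0.53  1.7  -0.65  1.25  0.33]
seat rel groove mm [-0.  -0.3  1.5] tilt -0.02 yaw -0.13 roll -0.04
```

>>> carry_out:
  rows:
    - {"offset": [0.0005,0,0.0002],"rot": [0,0,0],"gripper": 0.4}
    - {"offset": [0,0,0],"rot": [0,0,0],"gripper": 0.4}
    - {"offset": [0,0,0],"rot": [0,0,0],"gripper": 0.4}

```text
time: 19.52
position: [0.5776, 0.2411, 0.1496]
tool_rot: [-1.76, -2.151, -0.389]
ft_force: [1.4, -2.1, 3.4]
grip_width: 0.661
```

Run:
```python
from mv import *
st();where()
```

```text
t 19.52 p [0.5776 0.2411 0.1496] F [ 1.4 -2.1  3.4] M [-0.37 -0.3  -0.23] w 0.661 q [-0.63  0.35  0.53  1.7  -0.65  1.25  0.33]
seat rel groove mm [ 0.4 -0.1  1.6] tilt -0.02 yaw -0.13 roll -0.02
```

>>> carry_out:
  rows:
    - {"offset": [0.0006,0,0.0002],"rot": [0,0,0],"gripper": 0.4}
    - {"offset": [0,0,0],"rot": [0,0,0],"gripper": 0.4}
    - {"offset": [0,0,0],"rot": [0,0,0],"gripper": 0.4}

```text
time: 19.9
position: [0.5775, 0.2412, 0.1496]
tool_rot: [-1.76, -2.151, -0.389]
ft_force: [1.8, -3.7, 3.2]
grip_width: 0.659
```

Run:
```python
from mv import *
st();where()
```

```text
t 19.9 p [0.5775 0.2412 0.1496] F [ 1.8 -3.7  3.2] M [-0.77 -0.37 -0.16] w 0.659 q [-0.63  0.35  0.53  1.7  -0.65  1.25  0.33]
seat rel groove mm [ 0.6 -0.1  1.5] tilt 0.01 yaw -0.14 roll -0.01
```

>>> carry_out:
  rows:
    - {"offset": [-0.0002,0,0.0005],"rot": [0,0,0],"gripper": 0.4}
    - {"offset": [0,0,0],"rot": [0,0,0],"gripper": 0.4}
    - {"offset": [0,0,0],"rot": [0,0,0],"gripper": 0.4}

```text
time: 20.27
position: [0.5775, 0.2412, 0.1495]
tool_rot: [-1.76, -2.151, -0.389]
ft_force: [1.5, -3.9, 6.0]
grip_width: 0.664
```

Run:
```python
from mv import *
st();where()
```

```text
t 20.27 p [0.5775 0.2412 0.1495] F [ 1.5 -3.9  6. ] M [-0.71 -0.17 -0.01] w 0.664 q [-0.63  0.35  0.53  1.7  -0.65  1.25  0.33]
seat rel groove mm [ 0.6 -0.1  1.5] tilt -0.01 yaw -0.12 roll -0.03
```

~5.5 N per mm; another 1 mm down.

>>> carry_out:
  rows:
    - {"offset": [-0.0003,0,0.0006],"rot": [0,0,0],"gripper": 0.4}
    - {"offset": [-0.0002,0,0.0005],"rot": [0,0,0],"gripper": 0.4}
    - {"offset": [0,0,0],"rot": [0,0,0],"gripper": 0.4}
    - {"offset": [0,0,0],"rot": [0,0,0],"gripper": 0.4}

```text
time: 20.78
position: [0.5776, 0.2412, 0.1494]
tool_rot: [-1.759, -2.151, -0.39]
ft_force: [0.2, -5.9, 11.0]
grip_width: 0.669
```

Run:
```python
from mv import *
st();where()
```

```text
t 20.77 p [0.5776 0.2412 0.1494] F [ 0.2 -5.9 11. ] M [-0.55  0.27  0.31] w 0.669 q [-0.63  0.35  0.53  1.7  -0.65  1.25  0.33]
seat rel groove mm [ 0.5 -0.1  1.4] tilt -0.06 yaw -0.1 roll -0.05
```

>>> carry_out:
  rows:
    - {"offset": [0,0,0.0001],"rot": [0,0,0],"gripper": 0.4}
    - {"offset": [0,0,0],"rot": [0,0,0],"gripper": 0.4}
    - {"offset": [0,0,0],"rot": [0,0,0],"gripper": 0.4}
    - {"offset": [0,0,0],"rot": [0,0,0],"gripper": 0.4}
    - {"offset": [0,0,0],"rot": [0,0,0],"gripper": 0.4}

```text
time: 21.4
position: [0.5776, 0.2412, 0.1494]
tool_rot: [-1.759, -2.151, -0.39]
ft_force: [0.0, -6.4, 10.3]
grip_width: 0.664
```

Run:
```python
from mv import *
st();where()
overlay('top','p1.png',(85,230,145,300),9)
```

```text
t 21.4 p [0.5776 0.2412 0.1494] F [ 0.  -6.4 10.3] M [-0.56  0.35  0.38] w 0.664 q [-0.63  0.35  0.53  1.7  -0.65  1.25  0.33]
seat rel groove mm [ 0.5 -0.1  1.4] tilt -0.07 yaw -0.1 roll -0.06
```

View pics/p1.png

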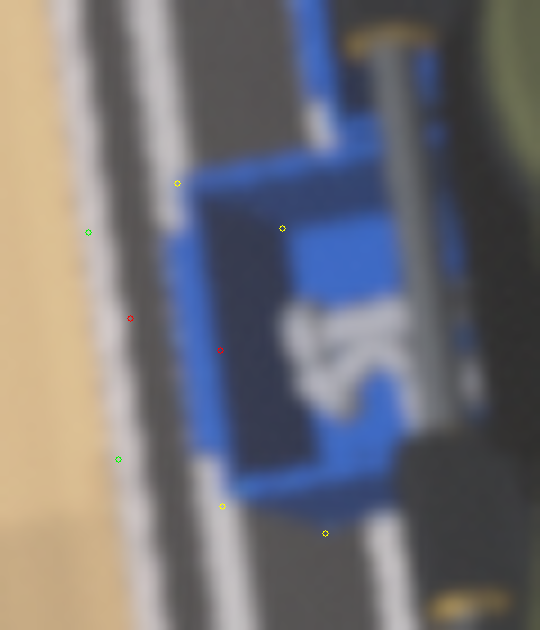

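>>> carry_out:
  rows:
    - {"offset": [0.0002,0,-0.0008],"rot": [0,0,0],"gripper": 0.4}
    - {"offset": [0.0001,0,-0.0008],"rot": [0,0,0],"gripper": 0.4}
    - {"offset": [0,0,0],"rot": [0,0,0],"gripper": 0.4}
    - {"offset": [0,0,0],"rot": [0,0,0],"gripper": 0.4}

```text
time: 21.95
position: [0.5775, 0.2412, 0.1495]
tool_rot: [-1.76, -2.151, -0.389]
ft_force: [3.1, -3.8, 4.6]
grip_width: 0.666
```

Run:
```python
from mv import *
st();where()
```

```text
t 21.95 p [0.5775 0.2412 0.1495] F [ 3.1 -3.8  4.6] M [-0.55 -0.26 -0.04] w 0.666 q [-0.63  0.35  0.53  1.7  -0.65  1.25  0.33]
seat rel groove mm [ 0.6 -0.1  1.5] tilt -0.02 yaw -0.12 roll -0.02
```

Small residual load; release gradually (lower grip, then open).

>>> carry_out:
  rows:
    - {"offset": [-0.0002,0,-0.0005],"rot": [0,0,0],"gripper": 0.4}
    - {"offset": [0,0,0],"rot": [0,0,0],"gripper": 0.4}
    - {"offset": [0,0,0],"rot": [0,0,0],"gripper": 0.75}
    - {"offset": [0,0,0],"rot": [0,0,0],"gripper": 0.95}
    - {"offset": [0,0,0],"rot": [0,0,0],"gripper": 0.95}
    - {"offset": [0,0,0],"rot": [0,0,0],"gripper": 0.95}
  grip_force: 10

```text
time: 22.7
position: [0.577, 0.2412, 0.1493]
tool_rot: [-1.759, -2.151, -0.388]
ft_force: [0.4, -0.1, 0.2]
grip_width: 0.934
```

Run:
```python
from mv import *
st();where()
overlay('top','p2.png',(85,230,145,300),9);overlay('scene','p3.png',(380,170,560,350),3.2)
```

```text
t 22.7 p [0.577  0.2412 0.1493] F [ 0.4 -0.1  0.2] M [-0.53 -0.11  0.01] w 0.934 q [-0.63  0.35  0.53  1.7  -0.65  1.25  0.33]
seat rel groove mm [0.6 0.5 1.3] tilt -0.03 yaw -0.08 roll 0.05
```

View pics/p2.png

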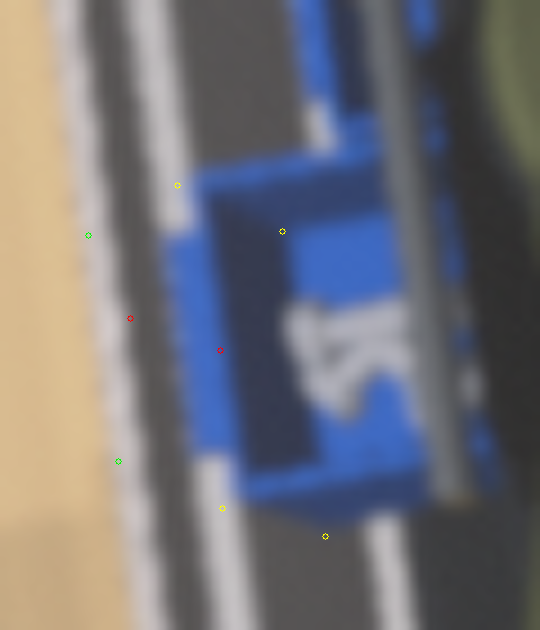

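View pics/p3.png

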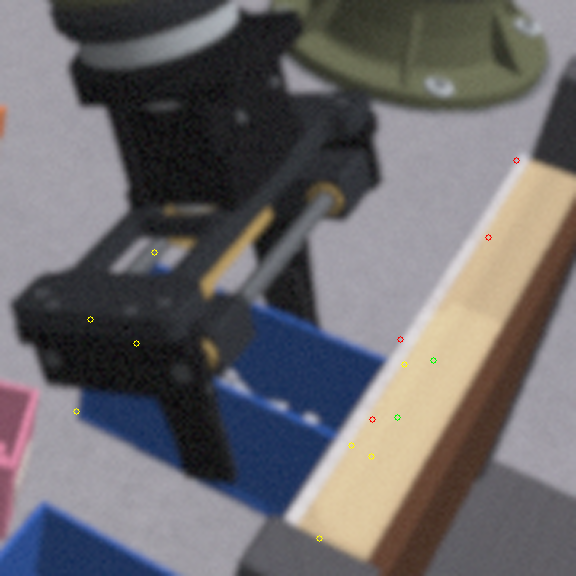

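>>> carry_out:
  rows:
    - {"offset": [0,0,0],"rot": [0,0,0],"gripper": 1}
    - {"offset": [0,0,-0.01],"rot": [0,0,0],"gripper": 1}
    - {"offset": [0,0,-0.02],"rot": [0,0,0],"gripper": 1}
    - {"offset": [0,0,-0.03],"rot": [0,0,0],"gripper": 1}
    - {"offset": [0,0,-0.04],"rot": [0,0,0],"gripper": 1}
    - {"offset": [0,0,-0.05],"rot": [0,0,0],"gripper": 1}
    - {"offset": [0,0,-0.05],"rot": [0,0,0],"gripper": 1}
    - {"offset": [-0.04,0,-0.03],"rot": [0,0,0],"gripper": 1}
    - {"offset": [-0.05,0,-0.02],"rot": [0,0,0],"gripper": 1}
    - {"offset": [-0.05,0,-0.02],"rot": [0,0,0],"gripper": 1}

```text
time: 24.05
position: [0.6254, 0.0027, 0.3377]
tool_rot: [-1.76, -2.153, -0.391]
ft_force: [1.1, -0.3, -0.8]
grip_width: 0.995
```

>>> carry_out:
  rows:
    - {"offset": [-0.05,0,-0.02],"rot": [0,0,0],"gripper": 1}
    - {"offset": [-0.05,0,-0.02],"rot": [0,0,0],"gripper": 1}
    - {"offset": [-0.05,0,-0.02],"rot": [0,0,0],"gripper": 1}
    - {"offset": [0,0,0],"rot": [0,0,0],"gripper": 1}
    - {"offset": [0,0,0],"rot": [0,0,0],"gripper": 1}

```text
time: 24.68
position: [0.6571, -0.1534, 0.3277]
tool_rot: [-1.76, -2.151, -0.39]
ft_force: [0.5, 1.5, -0.4]
grip_width: 0.999
```

Run:
```python
from mv import *
st()
c=grab('top','q1.png');cv2.imwrite('pics/q2.png',cv2.resize(c['img'][190:350,80:220,::-1],None,fx=3.7,fy=3.7,interpolation=cv2.INTER_CUBIC))
c=grab('scene','q3.png')
```

```text
t 24.68 p [ 0.6571 -0.1534  0.3277] F [ 0.5  1.5 -0.4] M [-0.49 -0.07 -0.01] w 0.999 q [-0.02  0.6   0.7   1.06 -0.7   1.9   0.72]
```

View pics/q1.png

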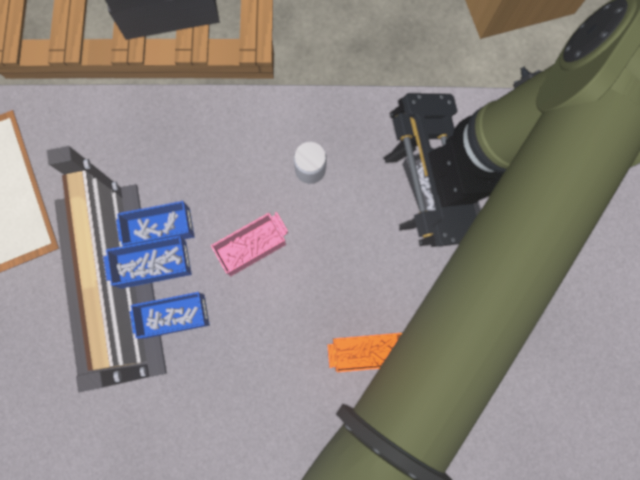

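View pics/q2.png

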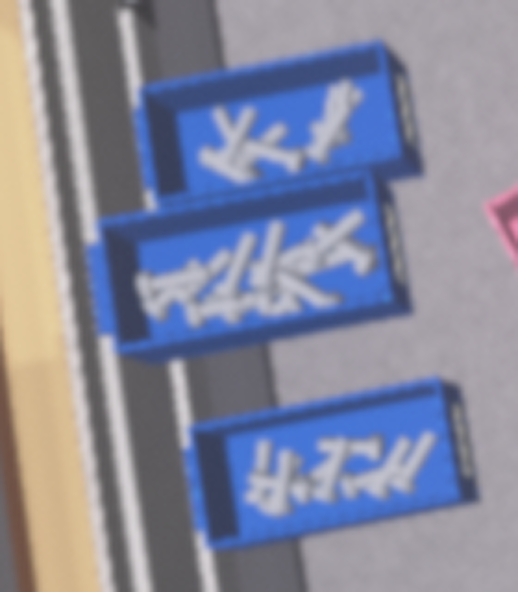

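View pics/q3.png

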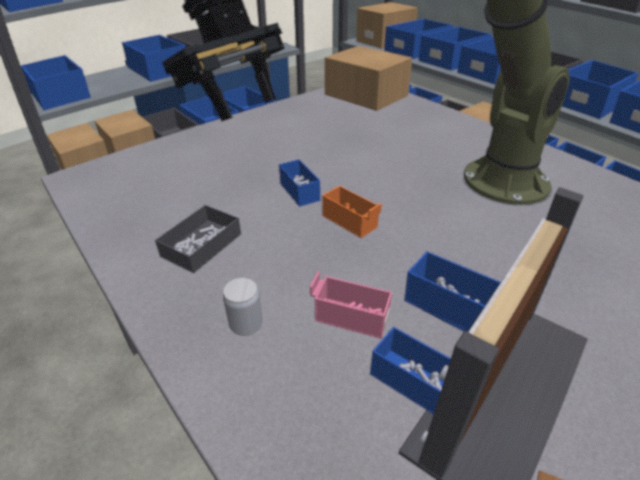

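Run:
```python
import cv2
t=cv2.imread('pics/q1.png');s=cv2.imread('pics/q3.png')
cv2.imwrite('pics/r1.png',cv2.resize(t[225:295,95:200],None,fx=7,fy=7,interpolation=cv2.INTER_CUBIC))
cv2.imwrite('pics/r2.png',cv2.resize(s[240:340,395:515],None,fx=6,fy=6,interpolation=cv2.INTER_CUBIC))
```

```text
(no output)
```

View pics/r1.png

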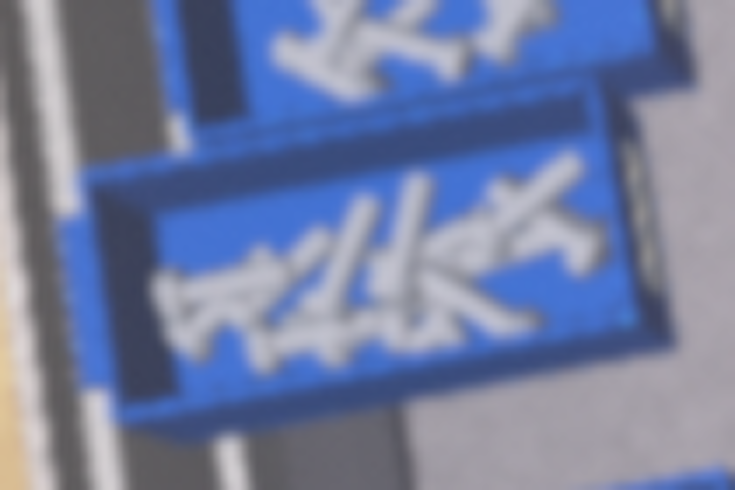

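View pics/r2.png

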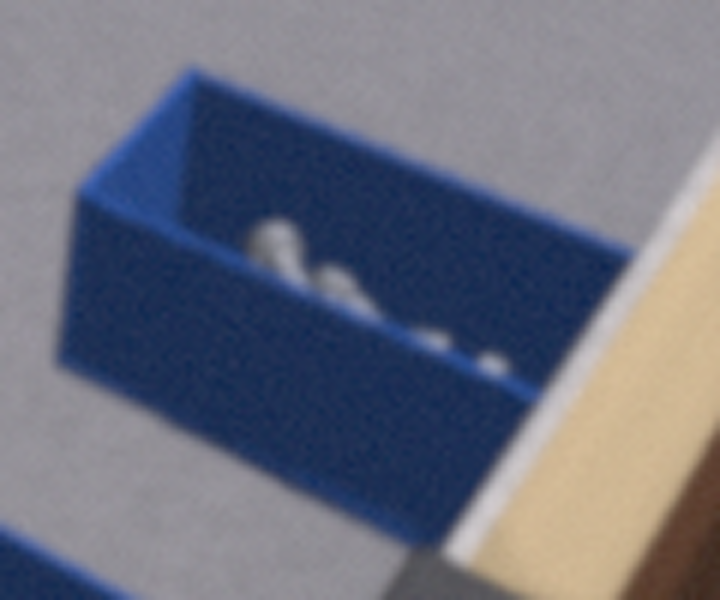

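Run:
```python
from mv import *
ct=cams.get_image('top');cs=cams.get_image('scene');F=frame(SA)
T=lambda x,y:(95+(x+.5)/7-.5,225+(y+.5)/7-.5)
Q=lambda x,y:(395+(x+.5)/6-.5,240+(y+.5)/6-.5)
for n,t,s in(('front +x',(607,76),(78,190)),('front -x',(640,328),(192,69))):
    X,e=two(ct,T(*t),cs,Q(*s)); print(n,X.round(4),round(e,4),'rel groove',(F.T@(X-S)*1000).round(1))
for t in((86,175),(118,420)): X=onz(ct,*T(*t),.1786);print('back rim',(F.T@(X-S)*1000).round(1))
for t in((62,217),(88,388)): X=onz(ct,*T(*t),.1756);print('tongue',(F.T@(X-S)*1000).round(1))
```

```text
front +x [0.6197 0.177  0.1741] 0.0035 rel groove [-121.4  -28.5    4.9]
front -x [0.5631 0.1663 0.173 ] 0.0008 rel groove [-120.6   29.2    3.8]
back rim [ -3.7 -28.8   9.4]
back rim [-3.2 27.7  9.4]
tongue [  3.9 -20.9   6.4]
tongue [ 3.5 18.8  6.4]
```

Run:
```python
from mv import *
a=cv2.imread('pics/scene0.png').astype(int);b=cams.get_image('scene')['img'][...,::-1].astype(int)
d=np.abs(a-b).max(2)
for n,(x0,y0,x1,y1) in dict(plain=(275,155,325,208),orange=(318,183,385,238),pink=(305,270,395,340),tray=(150,200,245,272),can=(218,275,268,340),hung=(368,325,440,412)).items(): print(n,(d[y0:y1,x0:x1]>40).sum())
workorder.close_job()
```

```text
plain 0
orange 19
pink 116
tray 0
can 0
hung 0
the job is handed in; nothing more can be done
```

Run:
```python
import cv2,numpy as np
for n0,n1 in(('scene0','q3'),('top0','q1')):
    for k,(lo,hi) in dict(pink=((160,60,120),(179,200,255)),orange=((5,150,80),(15,255,255))).items():
        r=[]
        for n in(n0,n1):
            m=cv2.inRange(cv2.cvtColor(cv2.imread(f'pics/{n}.png'),cv2.COLOR_BGR2HSV),lo,hi)[140:400,200:420]
            ys,xs=np.nonzero(m); r.append((len(xs),xs.min(),ys.min(),xs.max(),ys.max(),round(xs.mean(),2),round(ys.mean(),2)))
        print(n0,k,*r)
```

```text
scene0 pink (2031, np.int64(110), np.int64(132), np.int64(191), np.int64(197), np.float64(148.62), np.float64(162.65)) (2027, np.int64(110), np.int64(131), np.int64(191), np.int64(197), np.float64(148.86), np.float64(162.78))
scene0 orange (1758, np.int64(124), np.int64(47), np.int64(180), np.int64(96), np.float64(150.6), np.float64(70.86)) (1755, np.int64(124), np.int64(47), np.int64(179), np.int64(96), np.float64(150.59), np.float64(70.89))
top0 pink (2466, np.int64(11), np.int64(72), np.int64(87), np.int64(135), np.float64(50.59), np.float64(102.9)) (2619, np.int64(11), np.int64(72), np.int64(87), np.int64(135), np.float64(50.22), np.float64(102.85))
top0 orange (2316, np.int64(128), np.int64(194), np.int64(203), np.int64(230), np.float64(166.29), np.float64(212.11)) (1951, np.int64(129), np.int64(193), np.int64(200), np.int64(230), np.float64(160.92), np.float64(211.51))
```

The blue lipped bin is hanging in the upper groove and the job is handed in, at about 25 s on the robot's clock. I tilted it about 65° front-up, fed the lip in without contact, turned it level and seated it against the floor and face. I then held a press of 10–11 N read at the wrist, about 13 N on the groove with the bin's weight. No reading I took came near the 45 N limit.

**Last checks:**
- **Position:** the bin is centred within about 1 mm of the middle of the groove, with its lip behind the slat. The gripper is clear and touching nothing.
- **Groove height:** contact put the groove floor at about 170.6 mm. The camera values were 168.5–169.8 mm, so they agree within about 2 mm.
- **Other things:** the pink and orange bins kept the same outlines in the scene view. The plain bin, tray, can and one of the two hung bins showed no change there; the second hung bin was only looked at in the last pictures. My first pixel comparison flagged the pink bin, probably because the blue bin no longer stood in that patch.

**One check was not perfect:** once let go, the bin settled about 1 mm outward and its front droops about 2°, so its back is not perfectly flat. That matches the 2.5 mm play between the lip and the slat. It was level and flat against the board while I was pressing it.

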